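# Clear the bench and set the try square to the cut line

## Task

I am about to scribe the cut line on the aluminium blank that is taped to the bench: first clear every salvaged TV part lying on and around it (finned heatsink, small LED driver board, transformer, tuner can, mains filter, backlight bar - whichever are there today) into the green parts bin. Then lay the try square with its black stock down on the bench, flush along the front edge of the blank (the long edge with the tape flags, towards the robot), and its blade flat across the metal, with the blade's outer marking edge on the red flag, wherever that is - the blue flag is only for a drill line. Last, leave the red scriber lying flat on the bare metal of the blank, ready to hand, and do not disturb the other things on the bench.

Things in the scene. Friction and masses are not known exactly. Their poses are not given: they have to be found in the camera images.
- blank: Flat aluminium plate 150 (x) x 220 (y) x 10 mm (z), taped to the bench, immovable. Origin at the centre of its underside, on the bench. Its front edge, the long edge towards the robot that carries the two tape flags, is the plane x = -75 mm of its frame; top face at z = 10 mm. Yaw varies by up to 0.15 rad.
- flag_red: Red tape flag, 10 mm wide along y, stuck flat on the blank's front edge and 24 mm back over its top face: marks the cut line. No thickness to speak of. Origin on the front edge's upper corner, mid-width; axes as the blank's (x across the blank away from the robot, y along the edge). Red and blue swap places from start to start.
- flag_blue: Blue tape flag, same size and frame as the red one; marks a drill line, to be ignored.
- square: Loose try square, 180 g, at the left, lying on its stock and blade tip (tilted 0.08 rad). Black stock 18 (x) x 110 (y) x 26 mm (z); origin: centre of its underside. Steel blade 28 wide, 3 thick, 140 mm out from its +x (bearing) face at y = 27 to 55, z = 11 to 14 mm: passes 1 mm over the blank. Marking edge: blade's outer edge, y = +55, at the brass-capped stock end. Grip its middle above z = 11.
- square_heel (a point): Point on the stock's +x (bearing) face at its +y, brass-capped end, where the marking edge begins: (9, 55, 12.5) mm in the square's frame.
- square_toe (a point): Point on the stock's +x (bearing) face at its other end: (9, -55, 12.5) mm in the square's frame.
- scriber: Red scriber, loose, 50 g: square-section body 10 x 10 mm from x = -65 to +45 mm, steel point on to x = +69 mm. Lies along its x axis. Origin under its underside, about the middle; starts on the bench to the left of the blank.
- scriber_center (a point): Point on the scriber's long axis, 5 mm above its origin.
- bin: Open green parts bin, 250 (x) x 180 (y) x 70 mm high, walls and floor 4 mm, fixed on the bench at the right. Origin at the centre of its underside.
- heatsink: Black finned heatsink 100 (x) x 40 (y) x 30 mm high, about 170 g, on the blank. A salvaged part: goes in the bin.  Sometimes absent (None). Loose; origin at the centre of its underside, z up at the start.
- driver: Small green LED driver circuit board 110 (x) x 45 (y) mm, 100 g, on the blank: board 5 mm thick whose underside stands 4 mm above the origin on four feet; yellow transformer on it up to 25 mm high. Grip it across the 45 mm by the board's edges. A salvaged part: goes in the bin.  Sometimes absent (None). Loose; origin at the centre of its underside, z up at the start.
- transformer: Transformer, dark iron core with yellow and copper winding, 66 (x) x 44 (y) x 40 mm high, about 320 g. A salvaged part: goes in the bin.  Sometimes absent (None). Loose; origin at the centre of its underside, z up at the start.
- tuner: Tuner can, tinplate box 80 (x) x 48 (y) x 20 mm high with a brass connector on its +x end, 90 g. A salvaged part: goes in the bin.  Sometimes absent (None). Loose; origin at the centre of its underside, z up at the start.
- ledbar: Backlight bar, white-topped aluminium bar 160 (x) x 20 (y) x 10 mm high with four clear lenses on top, 80 g, in front of the blank. A salvaged part: goes in the bin.  Sometimes absent (None). Loose; origin at the centre of its underside, z up at the start.
- filter: Mains filter, grey box 70 (x) x 46 (y) x 30 mm high with a yellow label on top and a black socket, 200 g. A salvaged part: goes in the bin.  Sometimes absent (None). Loose; origin at the centre of its underside, z up at the start.
- multimeter: Yellow multimeter, 155 x 78 x 46 mm, beyond the blank. Leave alone.
- mainboard: Large green main board, 120 x 160 x 24 mm, beyond the blank. Leave alone.
- screwdriver: Orange screwdriver, 170 mm, beyond the bin. Leave alone.
- remote: Black remote control, 165 x 46 x 18 mm, to the right of the bin. Leave alone.
- spool: Blue solder spool, 60 mm across, 50 mm high, beyond the blank at the right. Leave alone.
- speaker: Black bar speaker, 150 x 40 x 26 mm, at the far left. Leave alone.
There are look-alikes about, which are no part of the job. What is shaped like the driver but purple is not meant.

How it is judged:
By the outcome, as a careful person would: the job done as asked, in the order asked, and still so for the second after the job is handed in, with the robot touching nothing.
Of heatsink, driver, transformer, tuner, ledbar, filter only 4 to 6 are there at a start; the rules pass over those that are not, and their reading is None.
At some moment in a run one of heatsink, driver, transformer, tuner, ledbar, filter may be knocked a few centimetres aside while the robot is not near it.
Once in a run the grip may slacken for a moment while it holds something.
It also fails if it takes over 210 s, if anything falls off the work surface, if the arm or the gripper's body presses on something with over 40 N, if the wrist force passes 120 N, or if a joint passes its speed limit or range.

## Robot

A 7-joint arm with a two-finger parallel gripper is mounted at the origin on the work surface. World frame = base frame: x ahead of the robot, y to its left, z up, the work surface at z = 0. Lengths are in m, angles in rad, forces in N, time in s.
With the tool pointing down it reaches from about 0.425 to 0.925 m from the base axis. Payload 6.8 kg.
Tool frame: the origin (TCP) lies on the front face of the gripper's body, between the roots of the fingers; the fingertips stand 80 mm ahead of it and the grasp point (between the pads) lies 61 mm ahead of it (hold_point_z is the distance from the TCP to the grasp point, in m); y points along the fingers, x is the direction in which the jaws open and shut, and the axes are right-handed (so a half turn about y gives the same grasp; the last joint's range is limited). The gripper opens to 88 mm and grips with 3 to 60 N. Pads are 20 mm wide; open, the fingers measure 115 mm over their backs; the gripper's body (75 mm by 178 mm) begins 61 mm behind the grasp point.
Start: joints at [-1.227, 0.477, 0.022, 1.555, -0.011, 1.109, -0.083], TCP at [0.295, 0.607, 0.303] pointing down, gripper open.
Joint ranges: [-2.96, 2.96], [-0.34, 2.1], [-1.41, 1.46], [0.24, 2.44], [-1.37, 4.51], [0.17, 1.92], [-2.96, 2.96]. Speed limits (rad/s): [2.39, 2.39, 3.14, 3.14, 3.14, 3.14, 3.14].

## Interface

Orientations are given as a unit quaternion [w, x, y, z].
In Python, from cell import sense, camera, sign_off, hold_point_z gives the robot as it stands.
- The arm moves only by the tool apply_moves, never from a script. Its argument "targets" is a list of rows, each an object with "fingers": the closure, from 0 (fully open) to 1 (shut); "delta_pos": the shift along the tool's x, y, z in units of 40 mm (1.0 is 40 mm), a list of three; "rotation": the turn, a rotation vector about the tool's x, y, z in units of 5 degrees (1.0 is 5 degrees), a list of three. In form: [{"fingers": fingers, "delta_pos": [tx, ty, tz], "rotation": [wx, wy, wz]}, ...]. A call has 1 to 5 rows; each row shifts and turns the commanded pose from where the row before left it, along the tool's axes as they then stand; what a row does not reach is not made up. A row lasts 1/12 s, in which the tool goes at most 41.7 mm and 7.16 degrees, less where a joint would pass 70% of its speed; a pose out of reach is approached as far as the arm can. A call is refused whole if a number of a shift passes 1 or a number of a turn 1, either way. A call with a gripper value outside its range is refused whole. The fingers move at their own pace and stop on an object; "squeeze" is the grip in N (left out, the last holds). Time passes only in rows, so rows that do not move let the fingers close. It gives the time, the measured TCP pose, the force and the opening at its end, in the units of the state.
- sense(): the state, without advancing time (a new reading comes with each control period).
- camera(name): name is "scene" or "top" or "wrist"; returns a dict with "frame" (384x512x3 uint8, blue, green, red), "mtx" (3x3 intrinsics, pixels), "k1" (the pictures are not rectified: a ray, as slopes to the right and down, at radius r is drawn at 1 + k1 r^2 times it, then the intrinsics apply), "position" and "orientation" of the camera in the world; the wrist camera has in their place "hand_eye" (4x4, takes a point from camera to tool coordinates, whose origin is the TCP and whose axes are the tool frame's). Camera axes: x right, y up, looking along -z (the intrinsics and any distortion apply to the point x, -y, -z); pixel columns grow to the right and rows downward; lengths in m; the calibration is good to about 2 mm. A picture is of the moment at which its call begins: read the wrist's pose just before it. There is no depth.
- sign_off(): hands the job in, once; it reports no verdict.
The state is a dict: "t": time; "qpos": joint angles; "joint_velocities": joint speeds; "effort": joint torques, N m; "tool_pos": TCP position; "orientation": TCP orientation; "contact_force": force on the tool from outside, world axes, zero at the start; "wrist_torque": the same for the moment, N m; "grip_width": opening from 0.0 (shut) to 1.0 (fully open).
Only numpy, scipy, OpenCV 4.12 (cv2) and the standard library are available. Lean on these libraries where they do the work, as an engineer would, in place of code of your own. Each camera call takes 0.05 s, during which the arm holds its last target.

## Working session

There is one attempt and no reset: what is moved stays moved. The work goes in short steps, Python scripts to look and compute and a tool call to move; the robot and the scene stay as the last step left them, time stands still between calls to the robot, and variables do not carry over. Pictures are saved under pics/ and viewed, and the job is handed in when it is done.

Besides the shell and the picture viewer there is one more tool, called after "Emit:" as a command line: name --argument value ..., lists and objects as JSON in quotes. apply_moves: Moves the arm, as the interface text tells. Its arguments: {"type":"object","properties":{"targets":{"type":"array"},"squeeze":{"type":"number"}},"required":["targets"]}

```bash
ls; mkdir -p pics; python3 - <<'E'
from cell import sense,camera,hold_point_z
import cv2
print(hold_point_z,sense())
for n in("scene","top","wrist"):
    c=camera(n); cv2.imwrite(f"pics/{n}0.png",c["frame"]); print(n,{k:v for k,v in c.items() if k!="frame"})
E
```

```text
pics
0.0613 {'t': 0.0, 'qpos': array([-1.2270747 ,  0.47776649,  0.02233362,  1.55644029, -0.01147631,
        1.10927764, -0.08308483]), 'joint_velocities': array([-0.0002778 , -0.00071531,  0.00010883,  0.0008553 ,  0.00083143,
       -0.00054689,  0.00028318]), 'effort': array([-3.41762880e-04, -5.82842445e+01,  1.53403323e+00, -2.72610658e+01,
       -5.44552621e-02,  1.68143370e-02,  1.53018736e-04]), 'tool_pos': array([0.29451664, 0.60685663, 0.30170873]), 'orientation': array([-0.598908  ,  0.5996563 ,  0.37481509, -0.37581268]), 'contact_force': array([-0.01353089, -0.59265487, -0.39519548]), 'wrist_torque': array([ 0.01378139, -0.09123945, -0.01618656]), 'grip_width': 1.0001772925529848}
scene {'mtx': array([[384.42507043,   0.        , 248.48246204],
       [  0.        , 384.42507043, 190.9425906 ],
       [  0.        ,   0.        ,   1.        ]]), 'k1': -0.039417511624162384, 'position': array([1.18603385, 0.87261893, 0.77281177]), 'orientation': array([0.25886265, 0.13491334, 0.4587753 , 0.83923402])}
top {'mtx': array([[468.42032997,   0.        , 259.34530207],
       [  0.        , 468.42032997, 198.06018921],
       [  0.        ,   0.        ,   1.        ]]), 'k1': -0.08564665807534229, 'position': array([ 0.45303103, -0.04683088,  1.45138149]), 'orientation': array([-0.70010713, -0.02973459,  0.03003862,  0.71278576])}
wrist {'mtx': array([[302.18750333,   0.        , 257.10092213],
       [  0.        , 302.18750333, 191.36807419],
       [  0.        ,   0.        ,   1.        ]]), 'k1': -0.014949947107469077, 'hand_eye': array([[ 9.99999000e-01,  5.97053138e-04, -1.28169785e-03,
        -2.72877608e-04],
       [-1.39028380e-03,  2.50081926e-01, -9.68223681e-01,
        -8.13224234e-02],
       [-2.57551520e-04,  9.68224496e-01,  2.50082506e-01,
         6.82004473e-02],
       [ 0.00000000e+00,  0.00000000e+00,  0.00000000e+00,
         1.00000000e+00]])}
```

View pictures.

View pics/scene0.png

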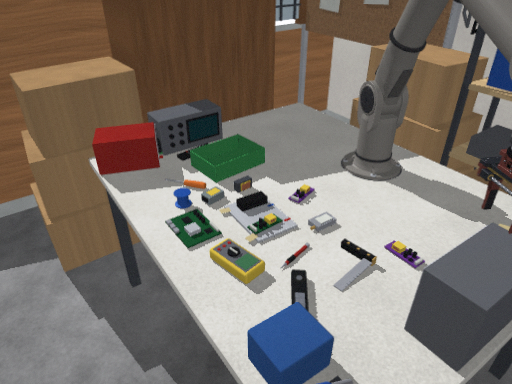

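View pics/top0.png

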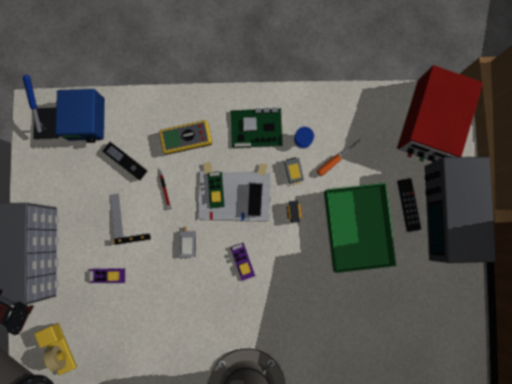

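View pics/wrist0.png

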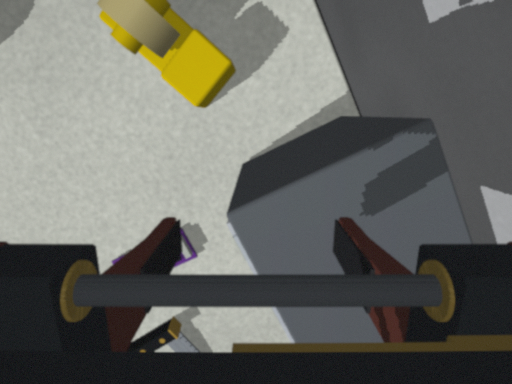

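```bash
cat > h.py <<'E'
import numpy as np, cv2
from cell import sense,camera,sign_off
from scipy.spatial.transform import Rotation as R
def rot(q): q=np.asarray(q); return R.from_quat([q[1],q[2],q[3],q[0]]).as_matrix()
class Cam:
    def __init__(s,n):
        st=sense(); c=camera(n); s.img=c["frame"]; s.K=c["mtx"]; s.k1=c["k1"]
        if n=="wrist":
            H=c["hand_eye"]; Rt=rot(st["orientation"]); s.Rm=Rt@H[:3,:3]; s.p=Rt@H[:3,3]+st["tool_pos"]
        else: s.Rm=rot(c["orientation"]); s.p=np.array(c["position"])
    def ray(s,u,v):
        a=cv2.undistortPoints(np.array([[[u,v]]],float),s.K,np.array([s.k1,0,0,0,0.]))[0,0]
        return s.Rm@np.array([a[0],-a[1],-1])
    def at(s,u,v,z):
        d=s.ray(u,v); return s.p+d*(z-s.p[2])/d[2]
    def proj(s,P):
        c=s.Rm.T@(np.asarray(P,float)-s.p); a=np.array([c[0],-c[1]])/-c[2]; a=a*(1+s.k1*(a@a)); return s.K[:2,:2]@a+s.K[:2,2]
def save(img,name,box=None,k=1):
    if box: u0,v0,u1,v1=box; img=img[v0:v1,u0:u1]
    cv2.imwrite(f"pics/{name}.png",cv2.resize(img,None,fx=k,fy=k,interpolation=cv2.INTER_CUBIC))
E
python3 - <<'E'
from h import *
c=Cam("top"); save(c.img,"t1",(90,130,330,290),3.3)
c=Cam("scene"); save(c.img,"s1",(160,150,360,300),4)
E
```

```text
(no output)
```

View pics/t1.png

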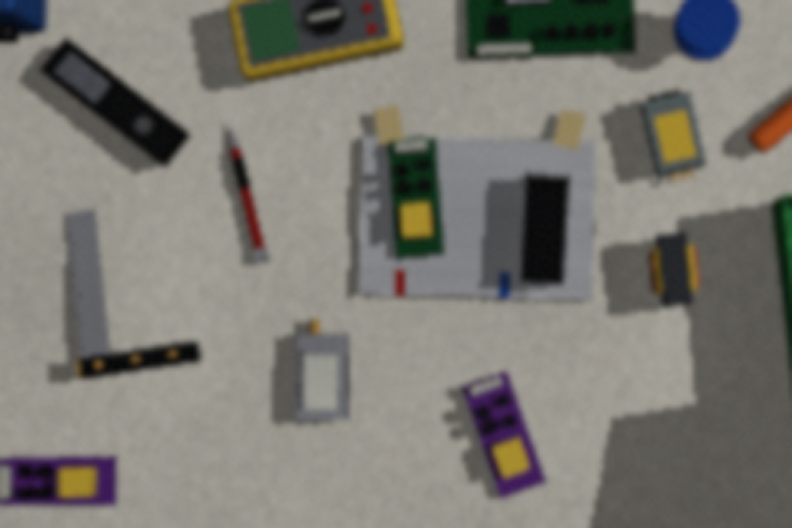

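View pics/s1.png

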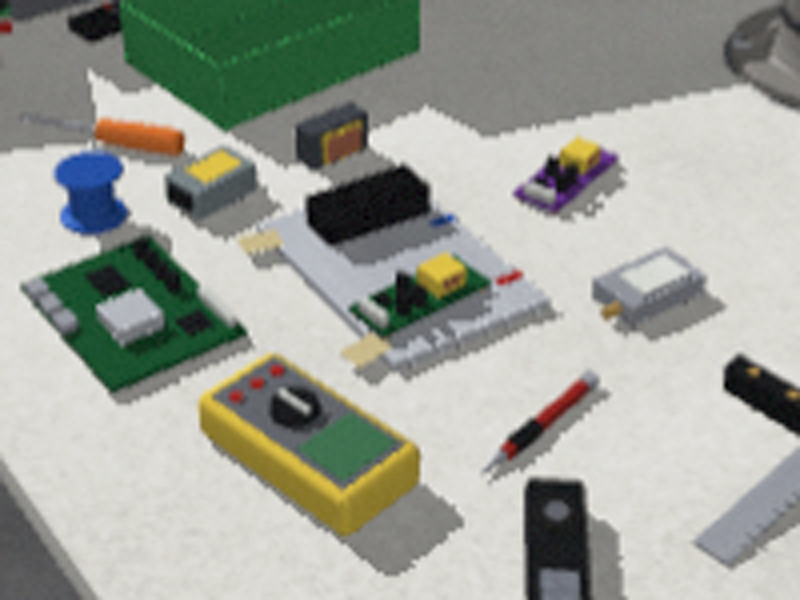

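```bash
cat >> h.py <<'E'
def quad(c,pts,z,off=None,k=1):
    P=np.array([c.at(u/k+(off[0] if off else 0),v/k+(off[1] if off else 0),z) for u,v in pts]); m=P.mean(0)
    a=(P[0]+P[1]-P[2]-P[3])/2; return m[:2].round(4), np.hypot(*a[:2]).round(3), np.hypot(*((P[0]+P[3]-P[1]-P[2])/2)[:2]).round(3), np.degrees(np.arctan2(a[1],a[0])).round(1)
def plan(pos,yaw,n=None):
    "yaw: world angle (deg) of the long axis; jaws open across; tool z=-(dir yaw)"
    st=sense(); Rt=rot(st["orientation"]); y=np.radians(yaw)
    zt=-np.array([np.cos(y),np.sin(y),0]); yt=np.array([0,0,-1.]); Rg=np.c_[np.cross(yt,zt),yt,zt]
    rv=R.from_matrix(Rt.T@Rg).as_rotvec(degrees=True)/5
    d=Rt.T@(np.array(pos)-st["tool_pos"])/0.04; dg=Rg.T@(np.array(pos)-st["tool_pos"])/0.04
    print("tcp",st["tool_pos"].round(4),"dpos now",d.round(3),"dpos after rot",dg.round(3),"rot",rv.round(3),"t",round(st["t"],2),"w",round(float(st["grip_width"]),3))
E
python3 - <<'E'
from h import *
c=Cam("top"); o=(90,130);k=3.3
Q=dict(heatsink=([(527,175),(568,178),(562,283),(523,280)],.04),driver=([(392,140),(436,138),(440,250),(396,255)],.019),
filter=([(648,97),(690,90),(705,168),(660,178)],.03),trans=([(657,235),(690,235),(692,303),(660,303)],.04),tuner=([(298,335),(350,335),(348,418),(295,420)],.02),
blank=([(362,142),(594,140),(592,298),(358,294)],.01),scriber=([(233,150),(242,148),(265,260),(250,263)],.01),bladesq=([(66,214),(94,212),(107,350),(80,352)],.014))
for n,(p,z) in Q.items(): print(n,quad(c,p,z,o,k))
print("bin",quad(c,[(325,190),(385,184),(395,266),(333,272)],.07))
for n,p in dict(red=(400,297),blue=(504,299),stockL=(78,370),stockR=(200,352)).items(): print(n,c.at(p[0]/k+90,p[1]/k+130,.01))
E
```

```text
heatsink (array([ 0.569 , -0.0358]), np.float64(0.097), np.float64(0.037), np.float64(-3.7))
driver (array([0.604 , 0.0841]), np.float64(0.106), np.float64(0.041), np.float64(1.4))
filter (array([ 0.6567, -0.1586]), np.float64(0.075), np.float64(0.041), np.float64(8.1))
trans (array([ 0.53  , -0.1538]), np.float64(0.062), np.float64(0.03), np.float64(0.7))
tuner (array([0.437 , 0.1722]), np.float64(0.077), np.float64(0.049), np.float64(-2.2))
blank (array([0.5826, 0.0286]), np.float64(0.146), np.float64(0.218), np.float64(-1.9))
scriber (array([0.5989, 0.2439]), np.float64(0.108), np.float64(0.012), np.float64(10.0))
bladesq (array([0.529 , 0.3953]), np.float64(0.131), np.float64(0.026), np.float64(6.0))
bin (array([ 0.4766, -0.3434]), np.float64(0.244), np.float64(0.183), np.float64(4.4))
red [0.51006044 0.10086449 0.01      ]
blue [0.50650783 0.00381808 0.01      ]
stockL [0.4465668 0.4044066 0.01     ]
stockR [0.46177928 0.28878643 0.01      ]
```

```bash
python3 - <<'E'
from h import *
plan([.437,.172,.2],-2)
E
```

```text
tcp [0.2947 0.6072 0.3023] dpos now [-8.232  2.563 -7.951] dpos after rot [-10.748   2.558  -3.936] rot [-1.000e-03 -4.778e+00 -7.000e-03] t 0.3 w 1.001
```

Emit:
apply_moves --targets '[{"fingers":0,"delta_pos":[-0.8,0.3,-0.5],"rotation":[0,-0.95,0]},{"fingers":0,"delta_pos":[-0.8,0.3,-0.5],"rotation":[0,-0.95,0]},{"fingers":0,"delta_pos":[-0.8,0.3,-0.5],"rotation":[0,-0.95,0]},{"fingers":0,"delta_pos":[-0.9,0.3,-0.3],"rotation":[0,-0.95,0]},{"fingers":0,"delta_pos":[-0.9,0.3,-0.3],"rotation":[0,-0.98,0]}]'

```text
t: 0.72
tool_pos: [0.3279, 0.4197, 0.2422]
orientation: [0.507, -0.507, -0.492, 0.492]
contact_force: [0.2, -0.4, 0.4]
grip_width: 0.999
```

```bash
python3 - <<'E'
from h import *
plan([.437,.172,.2],-2)
E
```

```text
tcp [0.3279 0.4197 0.2422] dpos now [-6.107  1.055 -2.914] dpos after rot [-6.093  1.055 -2.943] rot [0.001 0.054 0.001] t 0.72 w 0.999
```

Emit:
apply_moves --targets '[{"fingers":0,"delta_pos":[-0.9,0.2,-0.45],"rotation":[0,0,0]},{"fingers":0,"delta_pos":[-0.9,0.2,-0.45],"rotation":[0,0,0]},{"fingers":0,"delta_pos":[-0.9,0.2,-0.45],"rotation":[0,0,0]},{"fingers":0,"delta_pos":[-0.9,0.2,-0.45],"rotation":[0,0,0]},{"fingers":0,"delta_pos":[-0.9,0.2,-0.45],"rotation":[0,0,0]}]'

```text
t: 1.13
tool_pos: [0.4123, 0.2368, 0.2027]
orientation: [-0.509, 0.509, 0.492, -0.491]
contact_force: [0.9, -0.5, 0.2]
grip_width: 0.995
```

Emit:
apply_moves --targets '[{"fingers":0,"delta_pos":[-0.9,0,-0.4],"rotation":[0,0,0]},{"fingers":0,"delta_pos":[-0.6,0,-0.3],"rotation":[0,0,0]},{"fingers":0,"delta_pos":[0,0,0],"rotation":[0,0,0]}]'

```text
t: 1.38
tool_pos: [0.4397, 0.1716, 0.2027]
orientation: [-0.51, 0.512, 0.489, -0.489]
contact_force: [0.1, -0.2, 0.5]
grip_width: 1.002
```

```bash
python3 - <<'E'
from h import *
plan([.437,.172,.2],-2)
c=Cam("wrist"); save(c.img,"w1")
E
```

```text
tcp [0.4397 0.1716 0.2027] dpos now [0.008 0.067 0.068] dpos after rot [0.008 0.067 0.068] rot [ 0.009 -0.098 -0.026] t 1.38 w 1.002
```

View pics/w1.png

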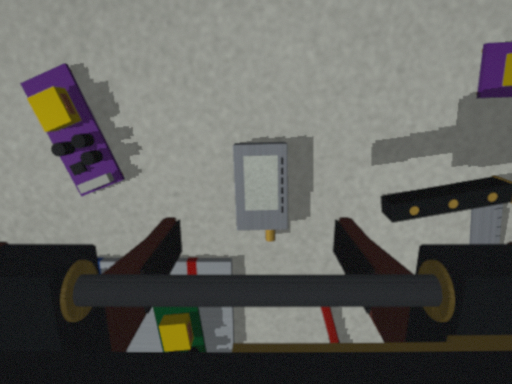

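```bash
python3 - <<'E'
from h import *
c=Cam("wrist"); print(quad(c,[(288,229),(237,230),(235,144),(286,144)],.02))
print(c.at(192,262,.01), c.at(236,262,.01))
E
```

```text
(array([0.4363, 0.1788]), np.float64(0.079), np.float64(0.046), np.float64(-0.9))
[0.5116804 0.1065974 0.01     ] [0.51345208 0.15052293 0.01      ]
```

Emit:
apply_moves --targets '[{"fingers":0,"delta_pos":[0.15,0.9,0.08],"rotation":[0,0,0]},{"fingers":0,"delta_pos":[0,0.9,0],"rotation":[0,0,0]},{"fingers":0,"delta_pos":[0,0.9,0],"rotation":[0,0,0]},{"fingers":0,"delta_pos":[0,0.2,0],"rotation":[0,0,0]},{"fingers":0,"delta_pos":[0,0,0],"rotation":[0,0,0]}]'

```text
t: 1.9
tool_pos: [0.4328, 0.1845, 0.0848]
orientation: [0.509, -0.507, -0.49, 0.494]
contact_force: [0.3, 0.3, -0.1]
grip_width: 1.001
```

Emit:
apply_moves --targets '[{"fingers":1,"delta_pos":[0,0,0],"rotation":[0,0,0]},{"fingers":1,"delta_pos":[0,0,0],"rotation":[0,0,0]},{"fingers":1,"delta_pos":[0,0,0],"rotation":[0,0,0]},{"fingers":1,"delta_pos":[0,0,0],"rotation":[0,0,0]}]' --squeeze 30

```text
t: 2.23
tool_pos: [0.4355, 0.1841, 0.0882]
orientation: [-0.508, 0.509, 0.492, -0.49]
contact_force: [-0.5, -1.6, 0.5]
grip_width: 0.739
```

Emit:
apply_moves --targets '[{"fingers":1,"delta_pos":[0,0,0],"rotation":[0,0,0]},{"fingers":1,"delta_pos":[0,0,0],"rotation":[0,0,0]},{"fingers":1,"delta_pos":[0,0,0],"rotation":[0,0,0]},{"fingers":1,"delta_pos":[0,0,0],"rotation":[0,0,0]}]'

```text
t: 2.57
tool_pos: [0.435, 0.1835, 0.0872]
orientation: [-0.509, 0.509, 0.491, -0.491]
contact_force: [-1.3, -2.2, 6.5]
grip_width: 0.542
```

```bash
python3 - <<'E'
from h import *
for i in range(6):
    c=Cam("wrist"); s=sense(); print(s["t"],s["tool_pos"].round(4),s["qpos"].round(4),s["orientation"].round(4),round(float(s["grip_width"]),3))
save(c.img,"w2")
plan([.49,-.36,.2],-2)
E
```

```text
2.6167 [0.435  0.1835 0.0872] [-0.5636  0.4914  0.0388  2.1865 -0.0406  0.4639  1.0426] [-0.5086  0.5088  0.4913 -0.491 ] 0.544
2.6667 [0.435  0.1835 0.0872] [-0.5636  0.4914  0.0388  2.1865 -0.0406  0.4639  1.0426] [-0.5086  0.5088  0.4913 -0.491 ] 0.541
2.7167 [0.435  0.1835 0.0872] [-0.5636  0.4914  0.0388  2.1865 -0.0406  0.4639  1.0426] [-0.5086  0.5088  0.4913 -0.491 ] 0.539
2.7667 [0.435  0.1835 0.0872] [-0.5635  0.4914  0.0388  2.1865 -0.0406  0.4639  1.0426] [-0.5086  0.5088  0.4913 -0.491 ] 0.546
2.8167 [0.435  0.1835 0.0872] [-0.5636  0.4914  0.0388  2.1865 -0.0406  0.4639  1.0426] [-0.5086  0.5088  0.4913 -0.491 ] 0.542
2.8667 [0.435  0.1835 0.0872] [-0.5636  0.4914  0.0388  2.1865 -0.0406  0.4639  1.0427] [-0.5086  0.5088  0.4913 -0.491 ] 0.544
tcp [0.435  0.1835 0.0872] dpos now [-13.531  -2.821  -1.853] dpos after rot [-13.531  -2.82   -1.849] rot [ 0.005 -0.002  0.001] t 2.87 w 0.544
```

View pics/w2.png

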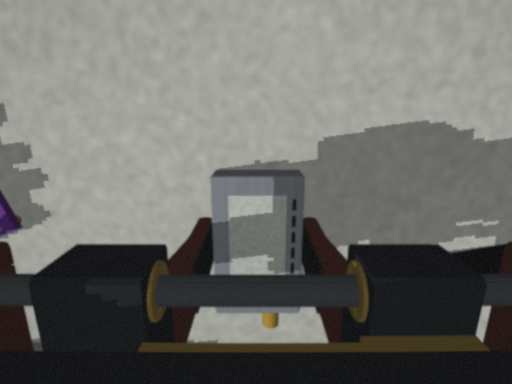

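Emit:
apply_moves --targets '[{"fingers":1,"delta_pos":[0,-0.8,0],"rotation":[0,0,0]},{"fingers":1,"delta_pos":[-0.5,-0.8,0],"rotation":[0,0,0]},{"fingers":1,"delta_pos":[-0.7,-0.7,0],"rotation":[0,0,0]},{"fingers":1,"delta_pos":[-0.9,-0.3,0],"rotation":[0,0,0]},{"fingers":1,"delta_pos":[-1,-0.2,0],"rotation":[0,0,0]}]'

```text
t: 3.28
tool_pos: [0.4312, 0.06, 0.2007]
orientation: [-0.507, 0.508, 0.493, -0.491]
contact_force: [0.4, 0.2, -1.7]
grip_width: 0.545
```

Emit:
apply_moves --targets '[{"fingers":1,"delta_pos":[-1,0,0],"rotation":[0,0,0]},{"fingers":1,"delta_pos":[-1,0,0],"rotation":[0,0,0]},{"fingers":1,"delta_pos":[-1,0,0],"rotation":[0,0,0]},{"fingers":1,"delta_pos":[-1,0,0],"rotation":[0,0,0]},{"fingers":1,"delta_pos":[-1,0,0],"rotation":[0,0,0]}]'

```text
t: 3.7
tool_pos: [0.423, -0.1418, 0.1988]
orientation: [-0.508, 0.509, 0.492, -0.491]
contact_force: [1.5, 0.4, -0.1]
grip_width: 0.544
```

```bash
python3 - <<'E'
from h import *
plan([.42,-.39,.2],0)
E
```

```text
tcp [ 0.423  -0.1418  0.1988] dpos now [-6.204 -0.031 -0.139] dpos after rot [-6.205 -0.029  0.074] rot [ 0.007 -0.394  0.004] t 3.7 w 0.544
```

Emit:
apply_moves --targets '[{"fingers":1,"delta_pos":[-1,0,0],"rotation":[0,-0.4,0]},{"fingers":1,"delta_pos":[-1,0,0],"rotation":[0,-0.4,0]},{"fingers":1,"delta_pos":[-1,0,0],"rotation":[0,-0.4,0]},{"fingers":1,"delta_pos":[-1,0,0],"rotation":[0,0,0]},{"fingers":1,"delta_pos":[-1,0,0],"rotation":[0,0,0]}]'

```text
t: 4.12
tool_pos: [0.4287, -0.3416, 0.1985]
orientation: [-0.482, 0.482, 0.517, -0.517]
contact_force: [1.4, 0.9, 0.3]
grip_width: 0.548
```

Emit:
apply_moves --targets '[{"fingers":1,"delta_pos":[-1,0,0.3],"rotation":[0,0,0]},{"fingers":1,"delta_pos":[0,0,0],"rotation":[0,0,0]},{"fingers":1,"delta_pos":[0,0,0],"rotation":[0,0,0]}]'

```text
t: 4.37
tool_pos: [0.4184, -0.3831, 0.1983]
orientation: [0.484, -0.484, -0.516, 0.516]
contact_force: [0.4, 0.4, -1.0]
grip_width: 0.542
```

```bash
python3 - <<'E'
from h import *
plan([.42,-.39,.1],4)
c=Cam("wrist"); save(c.img,"w3")
c=Cam("top"); save(c.img,"t3",(130,130,430,310),2.6)
E
```

```text
tcp [ 0.4184 -0.3831  0.1983] dpos now [-0.174  2.459 -0.031] dpos after rot [-0.175  2.459 -0.028] rot [-0.009 -0.059 -0.008] t 4.37 w 0.542
```

View pics/w3.png

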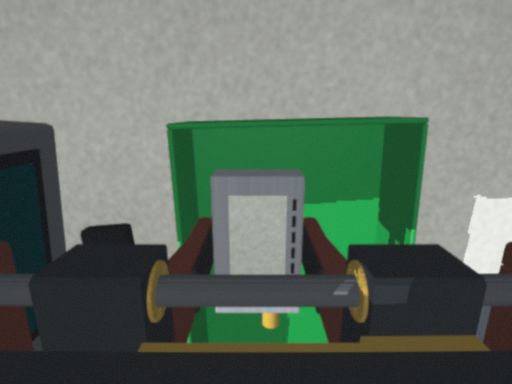

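View pics/t3.png

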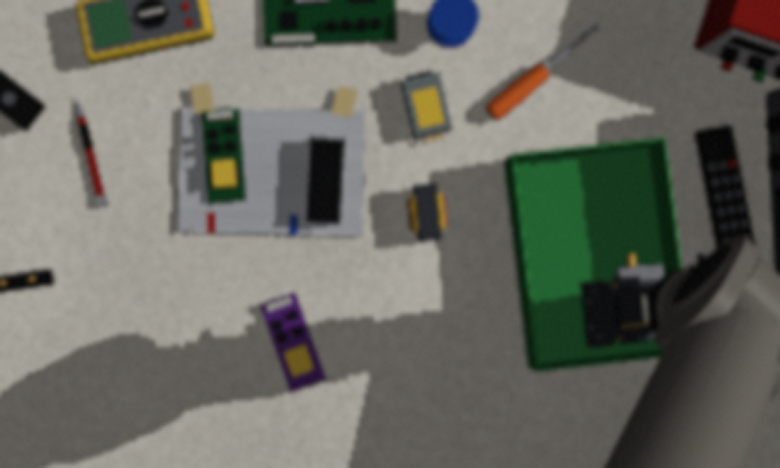

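```bash
python3 - <<'E'
from h import *
plan([.42,-.39,.1],4)
c=Cam("wrist"); print(c.at(170,127,.07),c.at(427,120,.07))
E
```

```text
tcp [ 0.42   -0.3795  0.1982] dpos now [-0.265  2.455  0.017] dpos after rot [-0.262  2.455  0.018] rot [-0.004  0.007  0.016] t 4.47 w 0.545
[ 0.3649359  -0.44244875  0.07      ] [ 0.34791122 -0.26855997  0.07      ]
```

Emit:
apply_moves --targets '[{"fingers":1,"delta_pos":[-0.2,0.8,0],"rotation":[0,-0.2,0]},{"fingers":1,"delta_pos":[0,0.8,0],"rotation":[0,0,0]},{"fingers":1,"delta_pos":[0,0.7,0],"rotation":[0,0,0]},{"fingers":1,"delta_pos":[0,0.1,0],"rotation":[0,0,0]},{"fingers":0.3,"delta_pos":[0,0,0],"rotation":[0,0,0]}]'

```text
t: 4.93
tool_pos: [0.4204, -0.3863, 0.1014]
orientation: [-0.478, 0.476, 0.522, -0.522]
contact_force: [-0.3, 0.2, 0.8]
grip_width: 0.588
```

Emit:
apply_moves --targets '[{"fingers":0.3,"delta_pos":[0,0,0],"rotation":[0,0,0]},{"fingers":0.3,"delta_pos":[0,0,0],"rotation":[0,0,0]},{"fingers":0.3,"delta_pos":[0,-0.8,0],"rotation":[0,0,0]},{"fingers":0.3,"delta_pos":[0,-0.8,0],"rotation":[0,0,0]},{"fingers":0.3,"delta_pos":[0.5,-0.8,0],"rotation":[0,0,0]}]'

```text
t: 5.35
tool_pos: [0.4188, -0.3719, 0.2019]
orientation: [0.477, -0.48, -0.52, 0.521]
contact_force: [1.1, -1.0, 1.3]
grip_width: 0.7
```

```bash
python3 - <<'E'
from h import *
plan([.53,-.154,.2],1)
c=Cam("wrist"); save(c.img,"w4")
E
```

```text
tcp [ 0.4188 -0.3719  0.2019] dpos now [ 5.195  0.034 -3.226] dpos after rot [ 5.398  0.049 -2.873] rot [ 0.029  0.762 -0.05 ] t 5.35 w 0.7
```

View pics/w4.png

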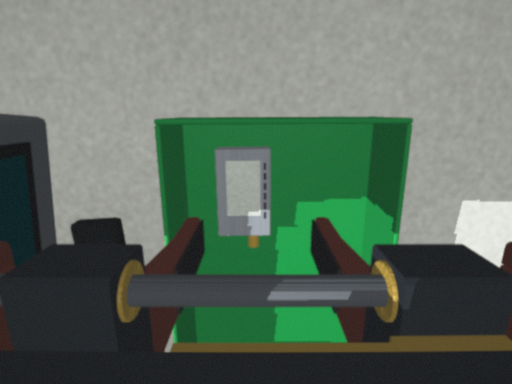

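Emit:
apply_moves --targets '[{"fingers":0,"delta_pos":[0.85,0,-0.5],"rotation":[0,0.4,0]},{"fingers":0,"delta_pos":[0.85,0,-0.5],"rotation":[0,0.36,0]},{"fingers":0,"delta_pos":[0.85,0,-0.5],"rotation":[0,0,0]},{"fingers":0,"delta_pos":[0.85,0,-0.5],"rotation":[0,0,0]},{"fingers":0,"delta_pos":[0.85,0,-0.5],"rotation":[0,0,0]}]'

```text
t: 5.82
tool_pos: [0.513, -0.193, 0.2007]
orientation: [-0.494, 0.496, 0.506, -0.504]
contact_force: [1.0, -0.8, -1.1]
grip_width: 0.995
```

Emit:
apply_moves --targets '[{"fingers":0,"delta_pos":[0.85,0,-0.3],"rotation":[0,0,0]},{"fingers":0,"delta_pos":[0,0,0],"rotation":[0,0,0]},{"fingers":0,"delta_pos":[0,0,0],"rotation":[0,0,0]},{"fingers":0,"delta_pos":[0,0,0],"rotation":[0,0,0]}]'

```text
t: 6.15
tool_pos: [0.5231, -0.161, 0.1998]
orientation: [-0.494, 0.495, 0.506, -0.505]
contact_force: [-0.1, -1.1, -0.3]
grip_width: 1.001
```

```bash
python3 - <<'E'
from h import *
plan([.53,-.154,.2],1)
c=Cam("wrist"); save(c.img,"w5")
E
```

```text
tcp [ 0.5231 -0.161   0.1998] dpos now [ 0.171 -0.004 -0.175] dpos after rot [ 0.171 -0.004 -0.175] rot [ 0.021  0.045 -0.008] t 6.15 w 1.001
```

View pics/w5.png

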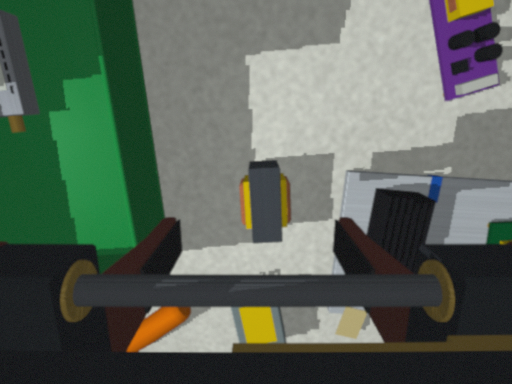

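```bash
python3 - <<'E'
from h import *
c=Cam("wrist"); print(quad(c,[(282,240),(254,240),(249,162),(279,162)],.04))
print(quad(c,[(282,312),(243,316),(235,309),(275,307)],.03))
plan(list(quad(c,[(282,240),(254,240),(249,162),(279,162)],.04)[0])+[.1],-3)
E
```

```text
(array([ 0.5263, -0.1544]), np.float64(0.068), np.float64(0.024), np.float64(4.3))
(array([ 0.6381, -0.1581]), np.float64(0.01), np.float64(0.038), np.float64(48.2))
tcp [ 0.5225 -0.1623  0.1994] dpos now [ 0.198  2.485 -0.097] dpos after rot [ 0.202  2.485 -0.085] rot [ 0.011  0.811 -0.009] t 6.25 w 0.997
```

Emit:
apply_moves --targets '[{"fingers":0,"delta_pos":[0.2,0.9,-0.1],"rotation":[0,-0.6,0]},{"fingers":0,"delta_pos":[0,0.9,0],"rotation":[0,0,0]},{"fingers":0,"delta_pos":[0,0.9,0],"rotation":[0,0,0]},{"fingers":1,"delta_pos":[0,0,0],"rotation":[0,0,0]},{"fingers":1,"delta_pos":[0,0,0],"rotation":[0,0,0]}]'

```text
t: 6.67
tool_pos: [0.5252, -0.1537, 0.0898]
orientation: [0.483, -0.481, -0.516, 0.518]
contact_force: [-0.3, -1.0, 0.5]
grip_width: 0.888
```

Emit:
apply_moves --targets '[{"fingers":1,"delta_pos":[0,0,0],"rotation":[0,0,0]},{"fingers":1,"delta_pos":[0,0,0],"rotation":[0,0,0]},{"fingers":1,"delta_pos":[0,0,0],"rotation":[0,0,0]},{"fingers":1,"delta_pos":[0,0,0],"rotation":[0,0,0]},{"fingers":1,"delta_pos":[0,0,0],"rotation":[0,0,0]}]' --squeeze 40

```text
t: 7.08
tool_pos: [0.5276, -0.153, 0.092]
orientation: [-0.48, 0.482, 0.518, -0.518]
contact_force: [0.3, -4.2, 4.1]
grip_width: 0.515
```

Emit:
apply_moves --targets '[{"fingers":1,"delta_pos":[0,0,0],"rotation":[0,0,0]},{"fingers":1,"delta_pos":[0,-0.8,0],"rotation":[0,0,0]},{"fingers":1,"delta_pos":[0,-0.9,0],"rotation":[0,0,0]},{"fingers":1,"delta_pos":[0,-0.9,0],"rotation":[0,0,0]},{"fingers":1,"delta_pos":[-0.7,0,0],"rotation":[0,0,0]}]'

```text
t: 7.5
tool_pos: [0.5323, -0.1755, 0.2006]
orientation: [-0.478, 0.481, 0.523, -0.517]
contact_force: [1.7, 0.3, -3.4]
grip_width: 0.504
```

```bash
python3 - <<'E'
from h import *
plan([.415,-.305,.2],5)
E
```

```text
tcp [ 0.5323 -0.1755  0.2006] dpos now [-2.988 -0.018  3.186] dpos after rot [-2.968  0.015  3.204] rot [ 0.101 -0.072  0.019] t 7.5 w 0.504
```

Emit:
apply_moves --targets '[{"fingers":1,"delta_pos":[-0.58,0,0.64],"rotation":[0,0,0]},{"fingers":1,"delta_pos":[-0.58,0,0.64],"rotation":[0,0,0]},{"fingers":1,"delta_pos":[-0.58,0,0.64],"rotation":[0,0,0]},{"fingers":1,"delta_pos":[-0.58,0,0.64],"rotation":[0,0,0]},{"fingers":1,"delta_pos":[-0.58,0,0.64],"rotation":[0,0,0]}]'

```text
t: 7.92
tool_pos: [0.4081, -0.3059, 0.1945]
orientation: [-0.481, 0.481, 0.518, -0.518]
contact_force: [1.5, 0.0, -2.7]
grip_width: 0.5
```

Emit:
apply_moves --targets '[{"fingers":1,"delta_pos":[0,0,0],"rotation":[0,0,0]},{"fingers":1,"delta_pos":[0,0,0],"rotation":[0,0,0]},{"fingers":1,"delta_pos":[0,0,0],"rotation":[0,0,0]}]'

```text
t: 8.17
tool_pos: [0.4098, -0.3049, 0.1946]
orientation: [-0.482, 0.481, 0.518, -0.518]
contact_force: [0.4, 0.6, -3.4]
grip_width: 0.496
```

```bash
python3 - <<'E'
from h import *
plan([.415,-.305,.1],5)
c=Cam("wrist"); save(c.img,"w6")
E
```

```text
tcp [ 0.4098 -0.3049  0.1946] dpos now [-0.013  2.364 -0.129] dpos after rot [-0.013  2.364 -0.129] rot [ 0.001 -0.159  0.008] t 8.17 w 0.496
```

View pics/w6.png

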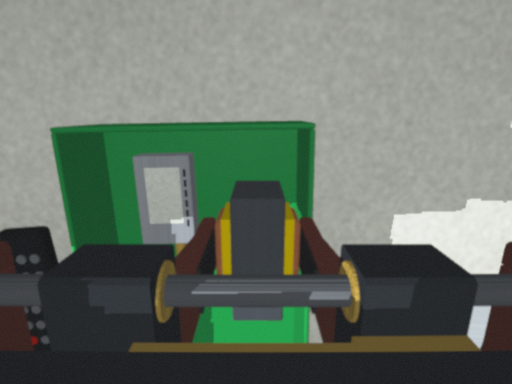

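Emit:
apply_moves --targets '[{"fingers":1,"delta_pos":[-0.2,0.8,0],"rotation":[0,-0.15,0]},{"fingers":1,"delta_pos":[0,0.8,0],"rotation":[0,0,0]},{"fingers":1,"delta_pos":[0,0.7,0],"rotation":[0,0,0]},{"fingers":1,"delta_pos":[0,0,0],"rotation":[0,0,0]},{"fingers":0.35,"delta_pos":[0,0,0],"rotation":[0,0,0]}]'

```text
t: 8.63
tool_pos: [0.4107, -0.3121, 0.1019]
orientation: [0.478, -0.476, -0.522, 0.522]
contact_force: [-0.9, -0.7, 1.0]
grip_width: 0.546
```

Emit:
apply_moves --targets '[{"fingers":0.35,"delta_pos":[0,0,0],"rotation":[0,0,0]},{"fingers":0.35,"delta_pos":[0,0,0],"rotation":[0,0,0]},{"fingers":0.35,"delta_pos":[0,-0.8,0],"rotation":[0,0,0]},{"fingers":0.35,"delta_pos":[0,-0.8,0],"rotation":[0,0,0]},{"fingers":0.35,"delta_pos":[0,-0.8,-0.3],"rotation":[0,0,0]}]'

```text
t: 9.05
tool_pos: [0.4206, -0.313, 0.2013]
orientation: [0.478, -0.479, -0.52, 0.521]
contact_force: [0.4, -0.5, -0.9]
grip_width: 0.646
```

```bash
python3 - <<'E'
from h import *
plan([.64,-.158,.2],8)
c=Cam("wrist"); save(c.img,"w7")
c=Cam("top"); save(c.img,"t7",(90,130,390,290),2.6)
E
```

```text
tcp [ 0.4206 -0.313   0.2013] dpos now [ 3.4    0.031 -5.792] dpos after rot [ 3.073  0.033 -5.972] rot [-0.001 -0.635 -0.005] t 9.05 w 0.646
```

View pics/w7.png

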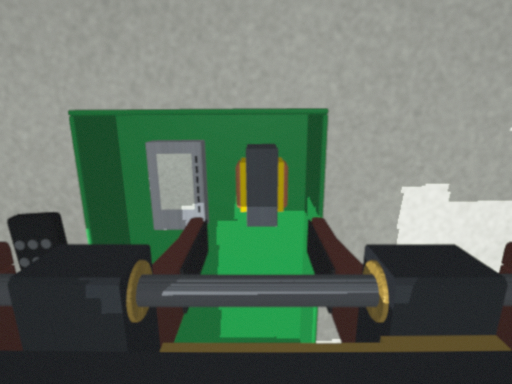

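View pics/t7.png

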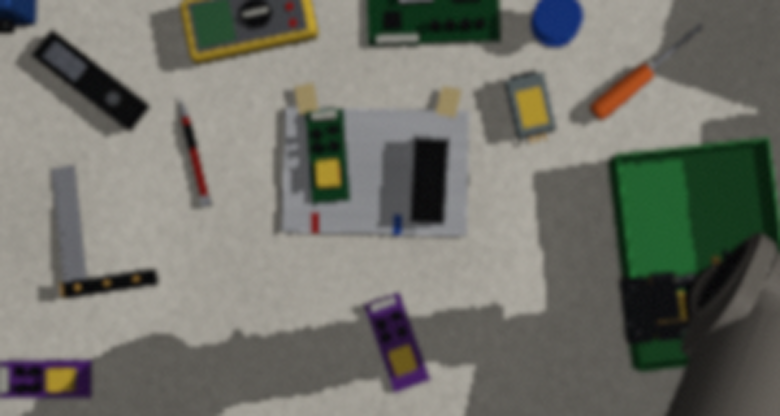

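Emit:
apply_moves --targets '[{"fingers":0,"delta_pos":[0.48,0,-0.83],"rotation":[0,-0.3,0]},{"fingers":0,"delta_pos":[0.48,0,-0.83],"rotation":[0,-0.3,0]},{"fingers":0,"delta_pos":[0.48,0,-0.83],"rotation":[0,0,0]},{"fingers":0,"delta_pos":[0.48,0,-0.83],"rotation":[0,0,0]},{"fingers":0,"delta_pos":[0.48,0,-0.83],"rotation":[0,0,0]}]'

```text
t: 9.57
tool_pos: [0.5769, -0.1954, 0.2001]
orientation: [-0.463, 0.465, 0.534, -0.533]
contact_force: [0.7, -0.2, 0.6]
grip_width: 0.976
```

Emit:
apply_moves --targets '[{"fingers":0,"delta_pos":[0.48,0,-0.83],"rotation":[0,0,0]},{"fingers":0,"delta_pos":[0.3,0,-0.8],"rotation":[0,0,0]},{"fingers":0,"delta_pos":[0,0,0],"rotation":[0,0,0]},{"fingers":0,"delta_pos":[0,0,0],"rotation":[0,0,0]},{"fingers":0,"delta_pos":[0,0,0],"rotation":[0,0,0]}]'

```text
t: 9.98
tool_pos: [0.635, -0.1574, 0.1992]
orientation: [0.464, -0.464, -0.533, 0.534]
contact_force: [0.6, -0.4, 0.2]
grip_width: 0.997
```

```bash
python3 - <<'E'
from h import *
c=Cam("wrist"); save(c.img,"w8")
plan([.65,-.158,.2],8)
E
```

```text
tcp [ 0.6345 -0.1581  0.1992] dpos now [-0.05  -0.02  -0.385] dpos after rot [-0.051 -0.02  -0.385] rot [-0.001 -0.027 -0.009] t 10.03 w 0.999
```

View pics/w8.png

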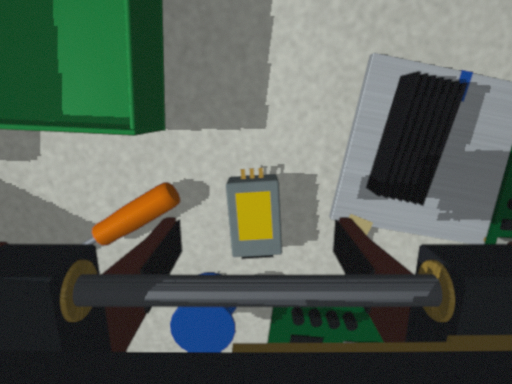

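```bash
python3 - <<'E'
from h import *
c=Cam("wrist"); q=quad(c,[(281,248),(232,255),(228,183),(277,178)],.03); print(q)
print([c.at(u,v,.015)[:2].round(3) for u,v in [(178,188),(175,205),(100,240)]])
print("spool",[c.at(u,v,.05)[:2].round(3) for u,v in [(172,325),(236,325),(204,296)]])
plan([*q[0],.1],q[3])
c=Cam("top"); print(quad(c,[(500/2.6+90,80/2.6+130),(545/2.6+90,72/2.6+130),(553/2.6+90,128/2.6+130),(515/2.6+90,140/2.6+130)],.03))
E
```

```text
(array([ 0.6545, -0.1577]), np.float64(0.066), np.float64(0.043), np.float64(10.8))
[array([ 0.642, -0.229]), array([ 0.658, -0.231]), array([ 0.703, -0.3  ])]
spool [array([ 0.759, -0.218]), array([ 0.751, -0.161]), array([ 0.725, -0.192])]
tcp [ 0.6343 -0.1584  0.1992] dpos now [-0.051  2.479 -0.503] dpos after rot [-0.079  2.479 -0.499] rot [-0.002 -0.593 -0.008] t 10.08 w 0.997
(array([ 0.6568, -0.1537]), np.float64(0.07), np.float64(0.05), np.float64(9.7))
```

Emit:
apply_moves --targets '[{"fingers":0.2,"delta_pos":[-0.05,0.8,-0.48],"rotation":[0,-0.4,0]},{"fingers":0.2,"delta_pos":[0,0.9,0],"rotation":[0,0,0]},{"fingers":0.2,"delta_pos":[0,0.9,0],"rotation":[0,0,0]},{"fingers":0.2,"delta_pos":[0,0.15,0],"rotation":[0,0,0]},{"fingers":1,"delta_pos":[0,0,0],"rotation":[0,0,0]}]'

```text
t: 10.55
tool_pos: [0.6524, -0.1566, 0.0865]
orientation: [0.457, -0.453, -0.54, 0.542]
contact_force: [-0.2, -0.6, 0.2]
grip_width: 0.757
```

Emit:
apply_moves --targets '[{"fingers":1,"delta_pos":[0,0,0],"rotation":[0,0,0]},{"fingers":1,"delta_pos":[0,0,0],"rotation":[0,0,0]},{"fingers":1,"delta_pos":[0,0,0],"rotation":[0,0,0]},{"fingers":1,"delta_pos":[0,0,0],"rotation":[0,0,0]},{"fingers":1,"delta_pos":[0,0,0],"rotation":[0,0,0]}]'

```text
t: 10.97
tool_pos: [0.656, -0.1567, 0.0913]
orientation: [-0.454, 0.456, 0.542, -0.541]
contact_force: [-0.5, 0.1, 6.8]
grip_width: 0.518
```

Emit:
apply_moves --targets '[{"fingers":1,"delta_pos":[0,0,0],"rotation":[0,0,0]},{"fingers":1,"delta_pos":[0,-0.8,0],"rotation":[0,0,0]},{"fingers":1,"delta_pos":[0,-0.9,0],"rotation":[0,0,0]},{"fingers":1,"delta_pos":[0,-0.9,0],"rotation":[0,0,0]},{"fingers":1,"delta_pos":[-0.5,-0.2,0],"rotation":[0,0,0]}]'

```text
t: 11.38
tool_pos: [0.6613, -0.1717, 0.2077]
orientation: [-0.451, 0.455, 0.545, -0.54]
contact_force: [1.9, -0.2, -2.1]
grip_width: 0.524
```

```bash
python3 - <<'E'
from h import *
plan([.535,-.38,.2],5)
E
```

```text
tcp [ 0.6613 -0.1717  0.2077] dpos now [-4.562  0.153  4.036] dpos after rot [-4.913  0.193  3.599] rot [0.107 1.054 0.01 ] t 11.38 w 0.524
```

Emit:
apply_moves --targets '[{"fingers":1,"delta_pos":[-0.76,0,0.6],"rotation":[0,0.5,0]},{"fingers":1,"delta_pos":[-0.78,0,0.58],"rotation":[0,0.5,0]},{"fingers":1,"delta_pos":[-0.8,0,0.55],"rotation":[0,0,0]},{"fingers":1,"delta_pos":[-0.8,0,0.55],"rotation":[0,0,0]},{"fingers":1,"delta_pos":[-0.8,0,0.55],"rotation":[0,0,0]}]'

```text
t: 11.8
tool_pos: [0.5623, -0.3464, 0.2016]
orientation: [-0.478, 0.478, 0.521, -0.521]
contact_force: [-1.3, -0.3, -2.2]
grip_width: 0.523
```

Emit:
apply_moves --targets '[{"fingers":1,"delta_pos":[-0.7,0,0.45],"rotation":[0,0,0]},{"fingers":1,"delta_pos":[0,0,0],"rotation":[0,0,0]},{"fingers":1,"delta_pos":[0,0,0],"rotation":[0,0,0]},{"fingers":1,"delta_pos":[0,0,0],"rotation":[0,0,0]}]'

```text
t: 12.13
tool_pos: [0.5483, -0.374, 0.2011]
orientation: [-0.478, 0.478, 0.522, -0.521]
contact_force: [0.0, 1.7, -1.3]
grip_width: 0.526
```

```bash
python3 - <<'E'
from h import *
plan([.54,-.38,.1],5)
c=Cam("wrist"); save(c.img,"w9")
E
```

```text
tcp [ 0.5483 -0.374   0.2011] dpos now [-0.133  2.527  0.221] dpos after rot [-0.132  2.527  0.219] rot [ 0.012 -0.007  0.007] t 12.13 w 0.526
```

View pics/w9.png

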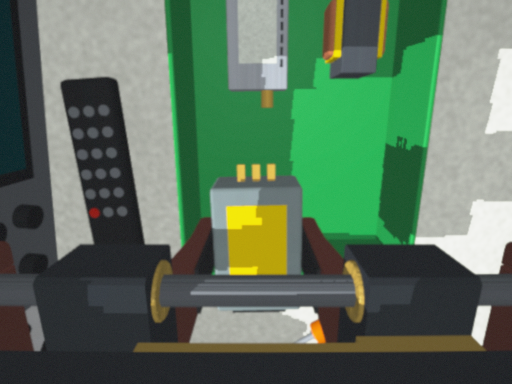

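```bash
python3 - <<'E'
from h import *
c=Cam("wrist"); print(c.at(345,234,.07),c.at(345,240,.07),c.at(175,100,.07),c.at(432,100,.07))
t=Cam("top"); print([t.at(u/2.6+90,v/2.6+130,.07)[:2].round(3) for u,v in [(613,157),(770,140)]])
E
```

```text
[ 0.56304348 -0.30492769  0.07      ] [ 0.56788038 -0.30413341  0.07      ] [ 0.47722791 -0.43465661  0.07      ] [ 0.46165485 -0.26156815  0.07      ]
[array([ 0.589, -0.246]), array([ 0.606, -0.428])]
```

Emit:
apply_moves --targets '[{"fingers":1,"delta_pos":[-0.1,0.2,0.35],"rotation":[0,0,0]},{"fingers":1,"delta_pos":[0,0.8,0],"rotation":[0,0,0]},{"fingers":1,"delta_pos":[0,0.8,0],"rotation":[0,0,0]},{"fingers":1,"delta_pos":[0,0.7,0],"rotation":[0,0,0]},{"fingers":1,"delta_pos":[0,0,0],"rotation":[0,0,0]}]'

```text
t: 12.7
tool_pos: [0.5334, -0.3771, 0.096]
orientation: [0.479, -0.475, -0.521, 0.522]
contact_force: [-1.0, 1.1, -2.0]
grip_width: 0.52
```

Emit:
apply_moves --targets '[{"fingers":0.35,"delta_pos":[0,0,0],"rotation":[0,0,0]},{"fingers":0.35,"delta_pos":[0,0,0],"rotation":[0,0,0]},{"fingers":0.35,"delta_pos":[0,0,0],"rotation":[0,0,0]},{"fingers":0.35,"delta_pos":[0,-0.8,0],"rotation":[0,0,0]},{"fingers":0.35,"delta_pos":[0,-0.8,0],"rotation":[0,0,0]}]'

```text
t: 13.12
tool_pos: [0.534, -0.3793, 0.1656]
orientation: [0.478, -0.477, -0.521, 0.521]
contact_force: [0.8, 0.5, 0.4]
grip_width: 0.649
```

Emit:
apply_moves --targets '[{"fingers":0.35,"delta_pos":[0.5,-0.8,0],"rotation":[0,0,0]},{"fingers":0,"delta_pos":[1,0,0],"rotation":[0,0.3,0]},{"fingers":0,"delta_pos":[1,0,0],"rotation":[0,0.3,0]},{"fingers":0,"delta_pos":[1,0,0],"rotation":[0,0.3,0]},{"fingers":0,"delta_pos":[1,0,0],"rotation":[0,0.3,0]}]'

```text
t: 13.53
tool_pos: [0.5252, -0.1988, 0.199]
orientation: [-0.504, 0.506, 0.496, -0.494]
contact_force: [0.5, 0.1, -0.1]
grip_width: 0.914
```

```bash
python3 - <<'E'
from h import *
plan([.565,-.035,.2],-4)
c=Cam("wrist"); save(c.img,"w10")
E
```

```text
tcp [ 0.5252 -0.1988  0.199 ] dpos now [ 4.114 -0.023 -0.912] dpos after rot [ 4.154 -0.025 -0.707] rot [ 0.044  0.568 -0.002] t 13.53 w 0.914
```

View pics/w10.png

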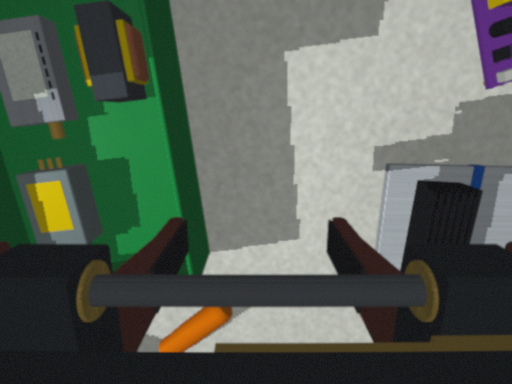

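Filter, tuner and transformer lie in the bin. Next the heatsink.

Emit:
apply_moves --targets '[{"fingers":0,"delta_pos":[1,0,-0.2],"rotation":[0,0.3,0]},{"fingers":0,"delta_pos":[1,0,-0.2],"rotation":[0,0.27,0]},{"fingers":0,"delta_pos":[1,0,-0.2],"rotation":[0,0,0]},{"fingers":0,"delta_pos":[0.9,0,-0.1],"rotation":[0,0,0]},{"fingers":0,"delta_pos":[0,0,0],"rotation":[0,0,0]}]'

```text
t: 14.0
tool_pos: [0.563, -0.0364, 0.1984]
orientation: [0.514, -0.514, -0.488, 0.484]
contact_force: [1.1, 0.4, -1.1]
grip_width: 1.0
```

Emit:
apply_moves --targets '[{"fingers":0,"delta_pos":[0,0,0],"rotation":[0,0,0]},{"fingers":0,"delta_pos":[0,0,0],"rotation":[0,0,0]},{"fingers":0,"delta_pos":[0,0,0],"rotation":[0,0,0]}]'

```text
t: 14.25
tool_pos: [0.5606, -0.0477, 0.1975]
orientation: [-0.517, 0.518, 0.482, -0.482]
contact_force: [-0.0, 0.7, -0.4]
grip_width: 1.0
```

```bash
python3 - <<'E'
from h import *
plan([.565,-.035,.2],-4)
c=Cam("wrist"); save(c.img,"w11")
E
```

```text
tcp [ 0.5606 -0.0477  0.1975] dpos now [ 0.324 -0.063 -0.088] dpos after rot [ 0.324 -0.063 -0.088] rot [ 0.014 -0.007 -0.007] t 14.25 w 1.0
```

View pics/w11.png

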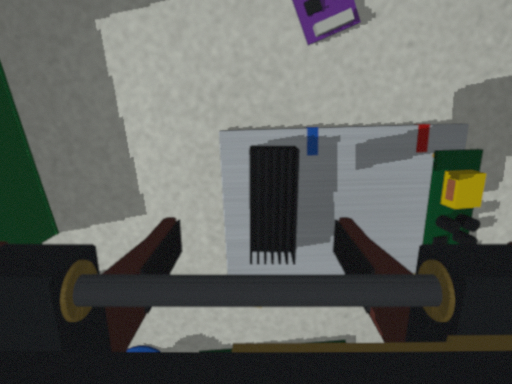

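```bash
python3 - <<'E'
from h import *
c=Cam("wrist"); q=quad(c,[(296,262),(250,262),(250,147),(298,147)],.04); print(q)
plan([*q[0],.11],-4)
print(c.at(221,130,.01),c.at(312,128,.01),c.at(423,124,.01),c.at(467,123,.01))
E
```

```text
(array([ 0.5687, -0.0348]), np.float64(0.099), np.float64(0.039), np.float64(-3.8))
tcp [ 0.5604 -0.0477  0.1971] dpos now [ 0.337  2.178 -0.182] dpos after rot [ 0.335  2.178 -0.184] rot [ 0.007 -0.012 -0.005] t 14.35 w 0.999
[ 0.50444701 -0.07535046  0.01      ] [0.50836434 0.00394371 0.01      ] [0.51161532 0.10086369 0.01      ] [0.51335579 0.13959037 0.01      ]
```

Emit:
apply_moves --targets '[{"fingers":0,"delta_pos":[0.33,0.8,-0.18],"rotation":[0,0,0]},{"fingers":0,"delta_pos":[0,0.8,0],"rotation":[0,0,0]},{"fingers":0,"delta_pos":[0,0.8,0],"rotation":[0,0,0]},{"fingers":0,"delta_pos":[0,0.1,0],"rotation":[0,0,0]},{"fingers":1,"delta_pos":[0,0,0],"rotation":[0,0,0]}]'

```text
t: 14.77
tool_pos: [0.5673, -0.0342, 0.0952]
orientation: [0.518, -0.516, -0.481, 0.484]
contact_force: [1.0, -0.4, 0.7]
grip_width: 0.955
```

Emit:
apply_moves --targets '[{"fingers":1,"delta_pos":[0,0,0],"rotation":[0,0,0]},{"fingers":1,"delta_pos":[0,0,0],"rotation":[0,0,0]},{"fingers":1,"delta_pos":[0,0,0],"rotation":[0,0,0]},{"fingers":1,"delta_pos":[0,0,0],"rotation":[0,0,0]},{"fingers":1,"delta_pos":[0,0,0],"rotation":[0,0,0]}]'

```text
t: 15.18
tool_pos: [0.5692, -0.033, 0.0977]
orientation: [-0.516, 0.517, 0.483, -0.482]
contact_force: [0.0, -0.2, -0.1]
grip_width: 0.582
```

Emit:
apply_moves --targets '[{"fingers":1,"delta_pos":[0,0,0],"rotation":[0,0,0]},{"fingers":1,"delta_pos":[0,0,0],"rotation":[0,0,0]}]'

```text
t: 15.35
tool_pos: [0.569, -0.0334, 0.0972]
orientation: [-0.516, 0.517, 0.483, -0.483]
contact_force: [-1.3, -0.4, 4.9]
grip_width: 0.448
```

Emit:
apply_moves --targets '[{"fingers":1,"delta_pos":[0,-0.8,0],"rotation":[0,0,0]},{"fingers":1,"delta_pos":[0,-0.9,0],"rotation":[0,0,0]},{"fingers":1,"delta_pos":[0,-0.9,0],"rotation":[0,0,0]},{"fingers":1,"delta_pos":[-0.8,0,0],"rotation":[0,0,0]},{"fingers":1,"delta_pos":[-1,0,0],"rotation":[0,0,0]}]'

```text
t: 15.77
tool_pos: [0.5658, -0.1014, 0.2029]
orientation: [-0.514, 0.515, 0.487, -0.483]
contact_force: [-0.2, -0.1, -2.9]
grip_width: 0.452
```

```bash
python3 - <<'E'
from h import *
plan([.525,-.303,.2],5)
E
```

```text
tcp [ 0.5658 -0.1014  0.2029] dpos now [-5.092  0.057  0.716] dpos after rot [-4.932  0.073  1.455] rot [ 0.056 -1.687  0.025] t 15.77 w 0.452
```

Emit:
apply_moves --targets '[{"fingers":1,"delta_pos":[-0.9,0,0.1],"rotation":[0,-0.45,0]},{"fingers":1,"delta_pos":[-0.95,0,0.2],"rotation":[0,-0.45,0]},{"fingers":1,"delta_pos":[-0.95,0,0.2],"rotation":[0,-0.45,0]},{"fingers":1,"delta_pos":[-0.95,0,0.2],"rotation":[0,-0.34,0]},{"fingers":1,"delta_pos":[-0.95,0,0.2],"rotation":[0,0,0]}]'

```text
t: 16.18
tool_pos: [0.5285, -0.2946, 0.2004]
orientation: [0.48, -0.479, -0.52, 0.52]
contact_force: [0.6, 0.3, -2.5]
grip_width: 0.454
```

Emit:
apply_moves --targets '[{"fingers":1,"delta_pos":[0,0,0],"rotation":[0,0,0]},{"fingers":1,"delta_pos":[0,0,0],"rotation":[0,0,0]},{"fingers":1,"delta_pos":[0,0,0],"rotation":[0,0,0]},{"fingers":1,"delta_pos":[0,0,0],"rotation":[0,0,0]}]'

```text
t: 16.52
tool_pos: [0.5301, -0.2911, 0.2002]
orientation: [-0.48, 0.479, 0.52, -0.52]
contact_force: [-0.2, 0.4, -1.6]
grip_width: 0.455
```

```bash
python3 - <<'E'
from h import *
plan([.53,-.303,.11],5)
c=Cam("wrist"); save(c.img,"w12")
E
```

```text
tcp [ 0.5301 -0.2911  0.2002] dpos now [-0.298  2.255  0.027] dpos after rot [-0.295  2.255  0.029] rot [-0.005 -0.059  0.018] t 16.52 w 0.455
```

View pics/w12.png

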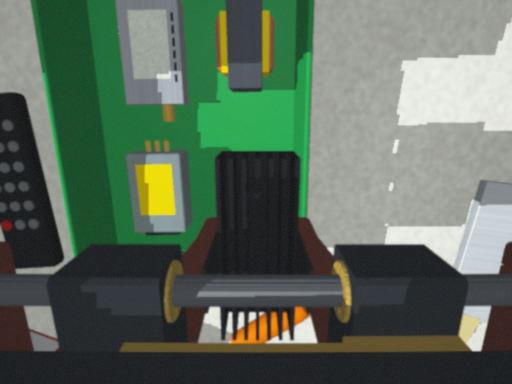

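Emit:
apply_moves --targets '[{"fingers":1,"delta_pos":[-0.35,0,0.15],"rotation":[0,0,0]},{"fingers":1,"delta_pos":[0,0.8,0],"rotation":[0,0,0]},{"fingers":1,"delta_pos":[0,0.8,0],"rotation":[0,0,0]},{"fingers":1,"delta_pos":[0,0.8,0],"rotation":[0,0,0]},{"fingers":1,"delta_pos":[0,0,0],"rotation":[0,0,0]}]'

```text
t: 16.98
tool_pos: [0.5223, -0.3038, 0.099]
orientation: [0.482, -0.475, -0.519, 0.521]
contact_force: [-0.8, -0.2, -2.5]
grip_width: 0.454
```

Emit:
apply_moves --targets '[{"fingers":0.4,"delta_pos":[0,0,0],"rotation":[0,0,0]},{"fingers":0.4,"delta_pos":[0,0,0],"rotation":[0,0,0]},{"fingers":0.4,"delta_pos":[0,0,0],"rotation":[0,0,0]},{"fingers":0.4,"delta_pos":[0,-0.8,0],"rotation":[0,0,0]},{"fingers":0.4,"delta_pos":[0,-0.8,0],"rotation":[0,0,0]}]'

```text
t: 17.4
tool_pos: [0.5246, -0.3073, 0.1701]
orientation: [0.48, -0.479, -0.519, 0.52]
contact_force: [0.8, -0.4, -0.4]
grip_width: 0.596
```

Emit:
apply_moves --targets '[{"fingers":0.4,"delta_pos":[0.5,-0.8,0],"rotation":[0,0,0]},{"fingers":0,"delta_pos":[1,0,0],"rotation":[0,0.3,0]},{"fingers":0,"delta_pos":[1,0,0],"rotation":[0,0.3,0]},{"fingers":0,"delta_pos":[1,0,0],"rotation":[0,0.3,0]},{"fingers":0,"delta_pos":[1,0,0],"rotation":[0,0.3,0]}]'

```text
t: 17.82
tool_pos: [0.5172, -0.1265, 0.2033]
orientation: [-0.506, 0.508, 0.494, -0.492]
contact_force: [0.6, 0.2, -1.3]
grip_width: 0.864
```

```bash
python3 - <<'E'
from h import *
plan([.595,.087,.2],0)
c=Cam("wrist"); save(c.img,"w13")
E
```

```text
tcp [ 0.5172 -0.1265  0.2033] dpos now [ 5.389  0.092 -1.798] dpos after rot [ 5.338  0.083 -1.944] rot [ 0.054 -0.312  0.   ] t 17.82 w 0.864
```

View pics/w13.png

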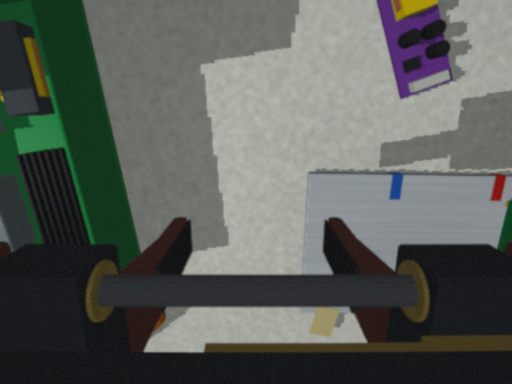

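Heatsink is in the bin. Now the driver.

Emit:
apply_moves --targets '[{"fingers":0,"delta_pos":[0.9,0,-0.3],"rotation":[0,0,0]},{"fingers":0,"delta_pos":[0.9,0,-0.3],"rotation":[0,0,0]},{"fingers":0,"delta_pos":[0.9,0,-0.3],"rotation":[0,0,0]},{"fingers":0,"delta_pos":[0.9,0,-0.3],"rotation":[0,0,0]},{"fingers":0,"delta_pos":[0.9,0,-0.3],"rotation":[0,0,0]}]'

```text
t: 18.28
tool_pos: [0.5826, 0.0523, 0.2031]
orientation: [-0.505, 0.507, 0.495, -0.492]
contact_force: [1.2, -1.0, 0.7]
grip_width: 1.001
```

Emit:
apply_moves --targets '[{"fingers":0,"delta_pos":[0.6,0,-0.2],"rotation":[0,0,0]},{"fingers":0,"delta_pos":[0,0,0],"rotation":[0,0,0]},{"fingers":0,"delta_pos":[0,0,0],"rotation":[0,0,0]},{"fingers":0,"delta_pos":[0,0,0],"rotation":[0,0,0]}]'

```text
t: 18.62
tool_pos: [0.5902, 0.0734, 0.202]
orientation: [-0.506, 0.507, 0.494, -0.493]
contact_force: [-0.2, 0.6, -0.3]
grip_width: 1.002
```

```bash
python3 - <<'E'
from h import *
plan([.595,.087,.2],0)
c=Cam("wrist"); save(c.img,"w14")
E
```

```text
tcp [0.5902 0.0734 0.202 ] dpos now [ 0.344  0.051 -0.111] dpos after rot [ 0.341  0.051 -0.12 ] rot [ 0.023 -0.294 -0.002] t 18.62 w 1.002
```

View pics/w14.png

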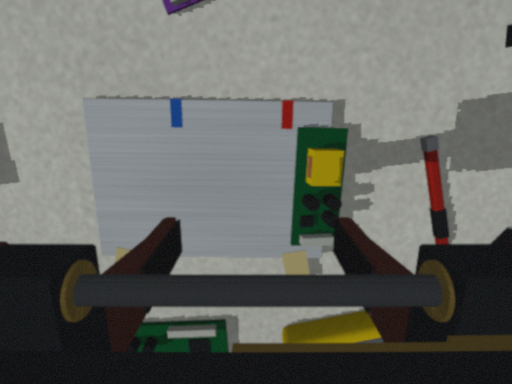

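```bash
python3 - <<'E'
from h import *
c=Cam("wrist"); save(c.img,"w15",(230,80,400,280),3.0)
print(quad(c,[(341,244),(291,245),(298,128),(347,129)],.019))
t=Cam("top"); save(t.img,"t15",(150,150,300,270),5)
s=Cam("scene"); save(s.img,"s15",(200,180,320,270),6)
E
```

```text
(array([0.59  , 0.1287]), np.float64(0.108), np.float64(0.045), np.float64(-1.7))
```

View pics/w15.png

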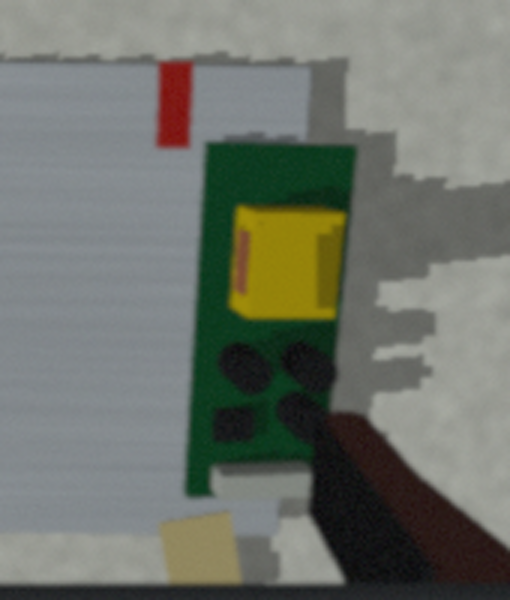

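View pics/s15.png

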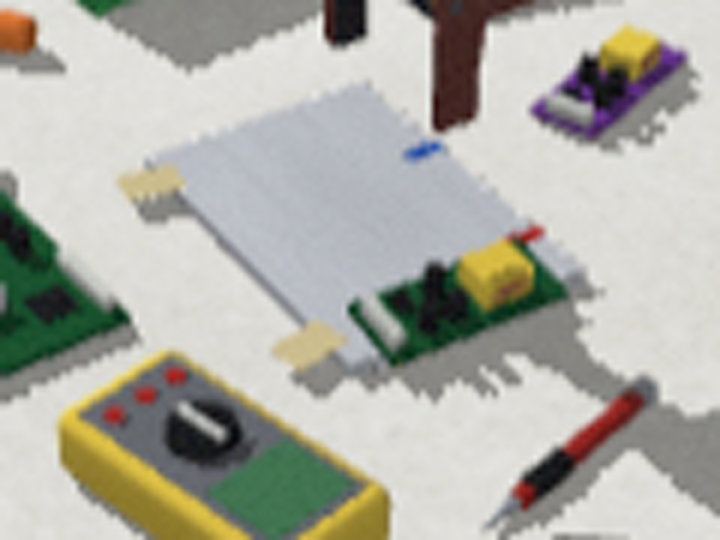

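```bash
python3 - <<'E'
from h import *
c=Cam("wrist"); print([c.at(u,v,.01)[:2].round(4) for u,v in [(230+309/3,80+68/3),(230+280/3,80+530/3)]])
print("R",[c.at(230+u/3,80+v/3,.012)[:2].round(4) for u,v in [(356,146),(330,400)]])
print("L",[c.at(230+u/3,80+v/3,.018)[:2].round(4) for u,v in [(206,143),(187,495)]])
plan([.587,.139,.13],-2)
E
```

```text
[array([0.5145, 0.1407]), array([0.6606, 0.1363])]
R [array([0.5369, 0.1548]), array([0.6152, 0.1503])]
L [array([0.5346, 0.11  ]), array([0.6435, 0.1047])]
tcp [0.5898 0.0729 0.201 ] dpos now [1.649 1.775 0.115] dpos after rot [1.648 1.775 0.127] rot [ 0.004  0.089 -0.002] t 18.87 w 1.005
```

Emit:
apply_moves --targets '[{"fingers":0,"delta_pos":[0.85,0,0.05],"rotation":[0,0.3,0]},{"fingers":0,"delta_pos":[0.85,0,0.05],"rotation":[0,0,0]},{"fingers":0,"delta_pos":[0,0.9,0],"rotation":[0,0,0]},{"fingers":0,"delta_pos":[0,0.7,0],"rotation":[0,0,0.75]},{"fingers":0,"delta_pos":[0,0,0],"rotation":[0,0,0.75]}]'

```text
t: 19.28
tool_pos: [0.5857, 0.1404, 0.1322]
orientation: [-0.48, 0.543, 0.449, -0.522]
contact_force: [-1.0, 0.2, 0.2]
grip_width: 0.998
```

Emit:
apply_moves --targets '[{"fingers":0,"delta_pos":[0,0,0],"rotation":[0,0,0]},{"fingers":0,"delta_pos":[0,0,0],"rotation":[0,0,0]},{"fingers":0,"delta_pos":[0,0,0],"rotation":[0,0,0]},{"fingers":0,"delta_pos":[0,0,0],"rotation":[0,0,0]}]'

```text
t: 19.62
tool_pos: [0.5892, 0.1414, 0.1378]
orientation: [-0.48, 0.544, 0.453, -0.518]
contact_force: [0.3, 0.1, 0.7]
grip_width: 1.0
```

```bash
python3 - <<'E'
from h import *
plan([.587,.140,.089],-3)
c=Cam("wrist"); save(c.img,"w16"); print(rot(sense()["orientation"]).round(3))
E
```

```text
tcp [0.5892 0.1414 0.1378] dpos now [0.121 1.215 0.055] dpos after rot [-0.037  1.22   0.053] rot [ 0.02  -0.011 -1.48 ] t 19.62 w 1.0
[[ 0.053 -0.005 -0.999]
 [ 0.99  -0.129  0.053]
 [-0.129 -0.992 -0.002]]
```

View pics/w16.png

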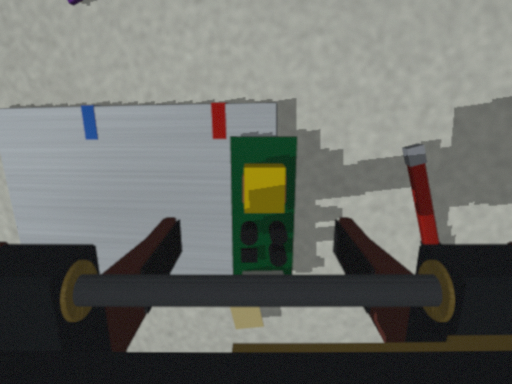

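Emit:
apply_moves --targets '[{"fingers":0.15,"delta_pos":[0.2,0.6,0.05],"rotation":[0,0,0]},{"fingers":0.15,"delta_pos":[0,0.6,0],"rotation":[0,0,0]},{"fingers":0.15,"delta_pos":[0,0,0],"rotation":[0,0,0]},{"fingers":0.15,"delta_pos":[0,0,0],"rotation":[0,0,0]},{"fingers":0.15,"delta_pos":[0,0,0],"rotation":[0,0,0]}]'

```text
t: 20.08
tool_pos: [0.587, 0.1434, 0.0892]
orientation: [-0.48, 0.544, 0.452, -0.519]
contact_force: [1.1, 0.3, 0.4]
grip_width: 0.85
```

```bash
python3 - <<'E'
from h import *
plan([.587,.140,.089],-3)
c=Cam("wrist"); save(c.img,"w17"); 
E
```

```text
tcp [0.587  0.1434 0.0892] dpos now [-0.085  0.015 -0.006] dpos after rot [-0.086  0.004 -0.006] rot [ 0.006 -0.003 -1.498] t 20.08 w 0.85
```

View pics/w17.png

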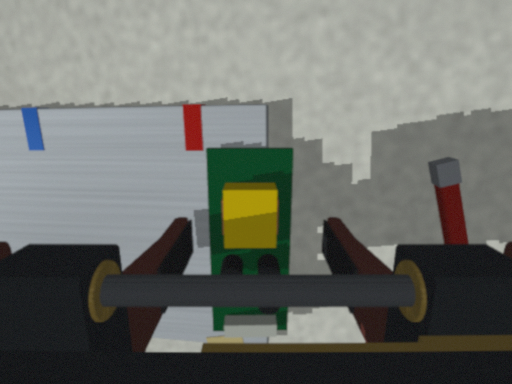

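Emit:
apply_moves --targets '[{"fingers":1,"delta_pos":[0,0,0],"rotation":[0,0,0]},{"fingers":1,"delta_pos":[0,0,0],"rotation":[0,0,0]},{"fingers":1,"delta_pos":[0,0,0],"rotation":[0,0,0]},{"fingers":1,"delta_pos":[0,0,0],"rotation":[0,0,0]},{"fingers":1,"delta_pos":[0,0,0],"rotation":[0,0,0]}]' --squeeze 20

```text
t: 20.55
tool_pos: [0.5867, 0.1436, 0.0884]
orientation: [-0.48, 0.544, 0.452, -0.52]
contact_force: [-0.1, -0.8, 2.0]
grip_width: 0.511
```

Emit:
apply_moves --targets '[{"fingers":1,"delta_pos":[0,0,0],"rotation":[0,0,0]},{"fingers":1,"delta_pos":[0,0,0],"rotation":[0,0,0]},{"fingers":1,"delta_pos":[0,-0.2,0],"rotation":[0,0,0]},{"fingers":1,"delta_pos":[0,-0.3,0],"rotation":[0,0,0]}]' --squeeze 30

```text
t: 20.88
tool_pos: [0.5857, 0.1469, 0.1073]
orientation: [-0.48, 0.543, 0.452, -0.52]
contact_force: [-0.4, 1.1, -0.5]
grip_width: 0.502
```

```bash
python3 - <<'E'
from h import *
plan([.587,.140,.089],-3)
c=Cam("wrist"); save(c.img,"w18"); c=Cam("scene"); save(c.img,"s18",(200,150,360,270),5)
E
```

```text
tcp [0.5857 0.1469 0.1073] dpos now [-0.11   0.476 -0.042] dpos after rot [-0.172  0.457 -0.041] rot [-0.028  0.015 -1.508] t 20.88 w 0.502
```

View pics/w18.png

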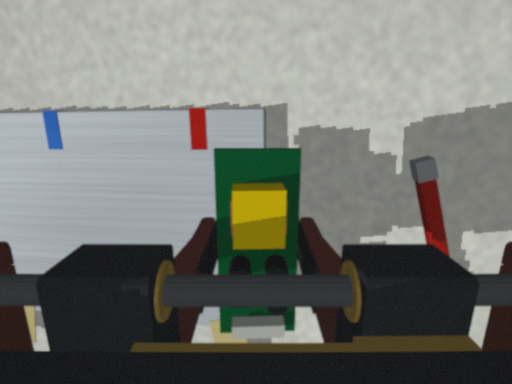

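View pics/s18.png

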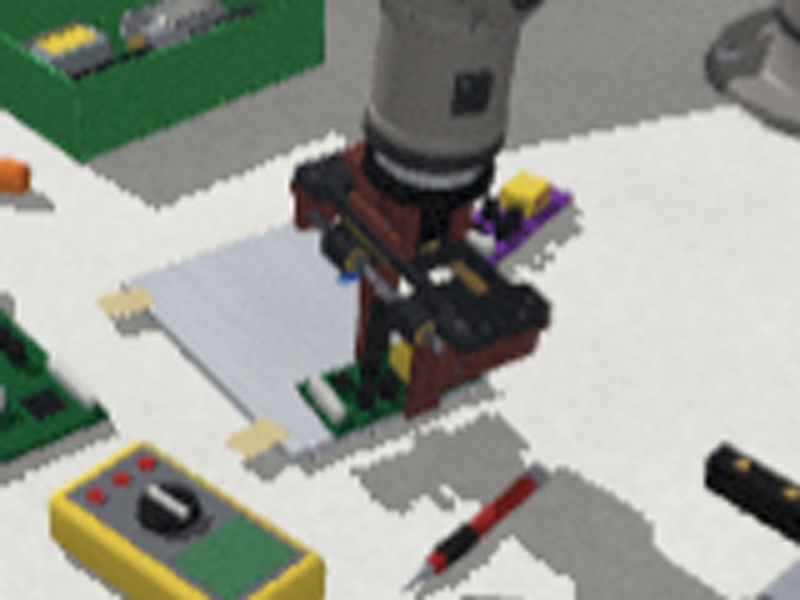

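Emit:
apply_moves --targets '[{"fingers":1,"delta_pos":[0,-0.7,0],"rotation":[0,0,0]},{"fingers":1,"delta_pos":[0,-0.9,0],"rotation":[0,0,0]},{"fingers":1,"delta_pos":[0,-0.9,0],"rotation":[0,0,-0.5]},{"fingers":1,"delta_pos":[-0.7,0,0.3],"rotation":[0,0,-0.5]},{"fingers":1,"delta_pos":[-0.95,0,0.3],"rotation":[0,0,-0.5]}]'

```text
t: 21.4
tool_pos: [0.5617, 0.1, 0.2139]
orientation: [-0.51, 0.511, 0.492, -0.486]
contact_force: [0.8, -1.9, -2.0]
grip_width: 0.505
```

Emit:
apply_moves --targets '[{"fingers":1,"delta_pos":[-0.95,0,0.2],"rotation":[0,-0.4,0]},{"fingers":1,"delta_pos":[-0.95,0,0.2],"rotation":[0,-0.4,0]},{"fingers":1,"delta_pos":[-0.95,0,0.2],"rotation":[0,-0.4,0]},{"fingers":1,"delta_pos":[-0.95,0,0.2],"rotation":[0,-0.4,0]},{"fingers":1,"delta_pos":[-0.95,0,0.2],"rotation":[0,0,0]}]'

```text
t: 21.82
tool_pos: [0.5228, -0.0966, 0.2115]
orientation: [-0.477, 0.477, 0.522, -0.522]
contact_force: [0.2, 0.3, -0.8]
grip_width: 0.504
```

```bash
python3 - <<'E'
from h import *
plan([.48,-.378,.2],5)
E
```

```text
tcp [ 0.5228 -0.0966  0.2115] dpos now [-6.91   0.283  1.702] dpos after rot [-6.916  0.287  1.678] rot [0.008 0.04  0.005] t 21.82 w 0.504
```

Emit:
apply_moves --targets '[{"fingers":1,"delta_pos":[-0.97,0,0.24],"rotation":[0,0,0]},{"fingers":1,"delta_pos":[-0.97,0,0.24],"rotation":[0,0,0]},{"fingers":1,"delta_pos":[-0.97,0,0.24],"rotation":[0,0,0]},{"fingers":1,"delta_pos":[-0.97,0,0.24],"rotation":[0,0,0]},{"fingers":1,"delta_pos":[-0.97,0,0.24],"rotation":[0,0,0]}]'

```text
t: 22.23
tool_pos: [0.4924, -0.2942, 0.2115]
orientation: [-0.477, 0.477, 0.522, -0.521]
contact_force: [0.8, 0.5, -0.7]
grip_width: 0.508
```

Emit:
apply_moves --targets '[{"fingers":1,"delta_pos":[-0.97,0,0.24],"rotation":[0,0,0]},{"fingers":1,"delta_pos":[-0.97,0,0.24],"rotation":[0,0,0]},{"fingers":1,"delta_pos":[0,0,0],"rotation":[0,0,0]},{"fingers":1,"delta_pos":[0,0,0],"rotation":[0,0,0]},{"fingers":1,"delta_pos":[0,0,0],"rotation":[0,0,0]}]'

```text
t: 22.65
tool_pos: [0.4808, -0.3709, 0.2109]
orientation: [-0.478, 0.477, 0.522, -0.521]
contact_force: [0.5, 1.4, -1.3]
grip_width: 0.508
```

```bash
python3 - <<'E'
from h import *
plan([.48,-.375,.125],5)
c=Cam("wrist"); save(c.img,"w19")
E
```

```text
tcp [ 0.4808 -0.3709  0.2109] dpos now [-0.102  2.147  0.028] dpos after rot [-0.1    2.147  0.028] rot [0.001 0.013 0.011] t 22.65 w 0.508
```

View pics/w19.png

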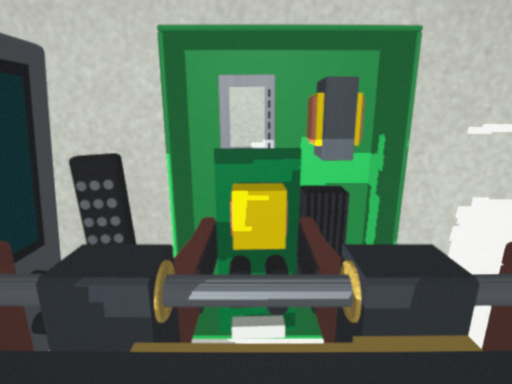

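Emit:
apply_moves --targets '[{"fingers":1,"delta_pos":[-0.15,0.7,0],"rotation":[0,0,0]},{"fingers":1,"delta_pos":[0,0.7,0],"rotation":[0,0,0]},{"fingers":1,"delta_pos":[0,0.7,0],"rotation":[0,0,0]},{"fingers":1,"delta_pos":[0,0,0],"rotation":[0,0,0]},{"fingers":1,"delta_pos":[0,0,0],"rotation":[0,0,0]}]'

```text
t: 23.12
tool_pos: [0.4813, -0.3754, 0.1263]
orientation: [-0.478, 0.476, 0.522, -0.522]
contact_force: [-0.8, -0.0, -0.7]
grip_width: 0.507
```

Emit:
apply_moves --targets '[{"fingers":0.35,"delta_pos":[0,0,0],"rotation":[0,0,0]},{"fingers":0.35,"delta_pos":[0,0,0],"rotation":[0,0,0]},{"fingers":0.35,"delta_pos":[0,0,0],"rotation":[0,0,0]},{"fingers":0.35,"delta_pos":[0,-0.7,0],"rotation":[0,0,0]},{"fingers":0.35,"delta_pos":[0,-0.8,0],"rotation":[0,0,0]}]'

```text
t: 23.53
tool_pos: [0.4804, -0.3769, 0.1871]
orientation: [0.478, -0.476, -0.521, 0.522]
contact_force: [-0.1, -0.4, 1.3]
grip_width: 0.65
```

Emit:
apply_moves --targets '[{"fingers":0.35,"delta_pos":[0.5,-0.8,0],"rotation":[0,0,0]},{"fingers":0.35,"delta_pos":[1,0,0],"rotation":[0,0,0]},{"fingers":0,"delta_pos":[1,0,0],"rotation":[0,0,0]},{"fingers":0,"delta_pos":[1,0,0],"rotation":[0,0,0]},{"fingers":0,"delta_pos":[1,0,0],"rotation":[0,0,0]}]'

```text
t: 23.95
tool_pos: [0.4653, -0.1969, 0.2206]
orientation: [-0.477, 0.478, 0.522, -0.521]
contact_force: [0.7, 1.0, -0.0]
grip_width: 0.841
```

```bash
python3 - <<'E'
from h import *
plan([.46,.34,.2],8)
c=Cam("wrist"); save(c.img,"w20");c=Cam("top"); save(c.img,"t20",(90,130,410,290),2.4)
E
```

```text
tcp [ 0.4653 -0.1969  0.2206] dpos now [13.383  0.511 -1.043] dpos after rot [13.311  0.516 -1.738] rot [ 0.035 -0.595 -0.008] t 23.95 w 0.841
```

View pics/w20.png

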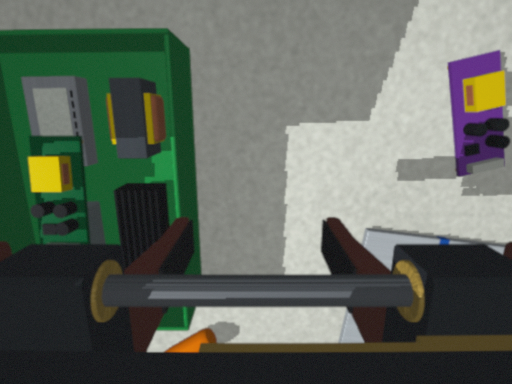

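View pics/t20.png

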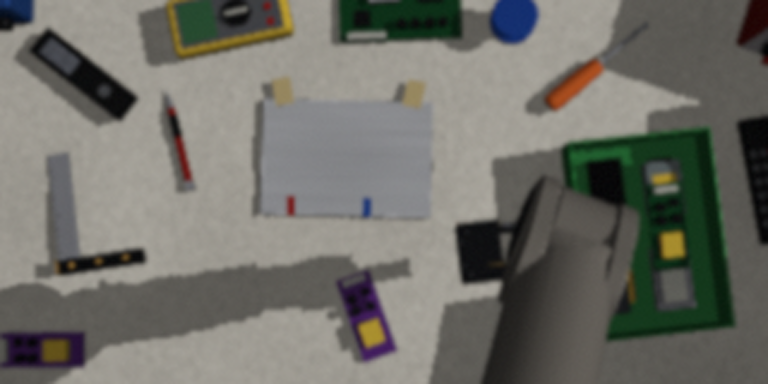

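Emit:
apply_moves --targets '[{"fingers":0,"delta_pos":[1,0,-0.05],"rotation":[0,0,0]},{"fingers":0,"delta_pos":[1,0,-0.05],"rotation":[0,0,0]},{"fingers":0,"delta_pos":[1,0,-0.05],"rotation":[0,0,0]},{"fingers":0,"delta_pos":[1,0,-0.05],"rotation":[0,0,0]},{"fingers":0,"delta_pos":[1,0,-0.05],"rotation":[0,0,0]}]'

```text
t: 24.47
tool_pos: [0.458, 0.0029, 0.2204]
orientation: [-0.477, 0.478, 0.522, -0.52]
contact_force: [1.3, -0.3, 0.4]
grip_width: 0.998
```

Emit:
apply_moves --targets '[{"fingers":0,"delta_pos":[1,0,-0.1],"rotation":[0,0,0]},{"fingers":0,"delta_pos":[1,0,-0.1],"rotation":[0,0,0]},{"fingers":0,"delta_pos":[1,0,-0.1],"rotation":[0,0,0]},{"fingers":0,"delta_pos":[1,0,-0.1],"rotation":[0,0,0]},{"fingers":0,"delta_pos":[1,0,-0.1],"rotation":[0,0,0]}]'

```text
t: 24.88
tool_pos: [0.4605, 0.2044, 0.2204]
orientation: [-0.477, 0.478, 0.522, -0.52]
contact_force: [1.3, 0.2, -0.6]
grip_width: 0.999
```

Emit:
apply_moves --targets '[{"fingers":0,"delta_pos":[1,0,-0.1],"rotation":[0,0,0]},{"fingers":0,"delta_pos":[1,0,-0.1],"rotation":[0,0,0]},{"fingers":0,"delta_pos":[0.8,0,-0.1],"rotation":[0,0,0]},{"fingers":0,"delta_pos":[0,0,0],"rotation":[0,1,0]},{"fingers":0,"delta_pos":[0,0,0],"rotation":[0,1,0]}]'

```text
t: 25.3
tool_pos: [0.4623, 0.318, 0.2201]
orientation: [0.521, -0.521, -0.479, 0.477]
contact_force: [-0.3, -0.7, -0.6]
grip_width: 0.998
```

Emit:
apply_moves --targets '[{"fingers":0,"delta_pos":[0,0,0],"rotation":[0,1,0]},{"fingers":0,"delta_pos":[0,0,0],"rotation":[0,1,0]},{"fingers":0,"delta_pos":[0,0,0],"rotation":[0,1,0]},{"fingers":0,"delta_pos":[0,0,0],"rotation":[0,1,0]},{"fingers":0,"delta_pos":[0,0,0],"rotation":[0,1,0]}]'

```text
t: 25.72
tool_pos: [0.4629, 0.3151, 0.2203]
orientation: [0.613, -0.613, -0.353, 0.352]
contact_force: [1.1, -0.6, -0.5]
grip_width: 1.001
```

Emit:
apply_moves --targets '[{"fingers":0,"delta_pos":[0,0,0],"rotation":[0,1,0]},{"fingers":0,"delta_pos":[0,0,0],"rotation":[0,1,0]},{"fingers":0,"delta_pos":[0,0,0],"rotation":[0,1,0]},{"fingers":0,"delta_pos":[0,0,0],"rotation":[0,1,0]},{"fingers":0,"delta_pos":[0,0,0],"rotation":[0,1,0]}]'

```text
t: 26.13
tool_pos: [0.4629, 0.3151, 0.2203]
orientation: [0.675, -0.675, -0.212, 0.211]
contact_force: [0.5, 0.9, -1.2]
grip_width: 1.002
```

Emit:
apply_moves --targets '[{"fingers":0,"delta_pos":[0,0,0],"rotation":[0,1,0]},{"fingers":0,"delta_pos":[0,0,0],"rotation":[0,1,0]},{"fingers":0,"delta_pos":[0,0,0],"rotation":[0,1,0]},{"fingers":0,"delta_pos":[0,0,0],"rotation":[0,1,0]},{"fingers":0,"delta_pos":[0,0,0],"rotation":[0,0.6,0]}]'

```text
t: 26.55
tool_pos: [0.4629, 0.3152, 0.2203]
orientation: [0.704, -0.703, -0.073, 0.072]
contact_force: [0.5, 0.1, -0.9]
grip_width: 0.998
```

Emit:
apply_moves --targets '[{"fingers":0,"delta_pos":[0,0,0],"rotation":[0,0,0]},{"fingers":0,"delta_pos":[0,0,0],"rotation":[0,0,0]},{"fingers":0,"delta_pos":[0,0,0],"rotation":[0,0,0]},{"fingers":0,"delta_pos":[0,0,0],"rotation":[0,0,0]}]'

```text
t: 26.88
tool_pos: [0.4621, 0.3153, 0.2194]
orientation: [0.703, -0.703, -0.075, 0.074]
contact_force: [-1.0, -0.1, -0.4]
grip_width: 1.002
```

```bash
python3 - <<'E'
from h import *
plan([.46,.34,.2],-83)
print(sense()["qpos"].round(2))
c=Cam("wrist"); save(c.img,"w21")
E
```

```text
tcp [0.4621 0.3153 0.2194] dpos now [0.077 0.486 0.614] dpos after rot [0.022 0.486 0.619] rot [-0.005  1.023  0.005] t 26.88 w 1.002
[-1.04  0.41  0.41  1.94 -0.21  0.84 -0.3 ]
```

View pics/w21.png

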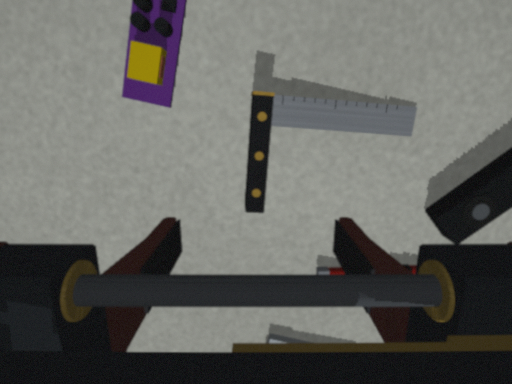

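```bash
python3 - <<'E'
from h import *
c=Cam("wrist"); save(c.img,"w21b",(220,40,440,230),3.5)
q=quad(c,[(253,96),(274,96),(264,212),(246,211)],.026); print(q)
plan([*q[0],.1],q[3]-180)
E
```

```text
(array([0.4575, 0.3453]), np.float64(0.106), np.float64(0.018), np.float64(98.0))
tcp [0.462  0.3153 0.2192] dpos now [0.046 2.981 0.756] dpos after rot [-0.008  2.981  0.759] rot [-0.003  0.818  0.002] t 26.98 w 0.998
```

View pics/w21b.png

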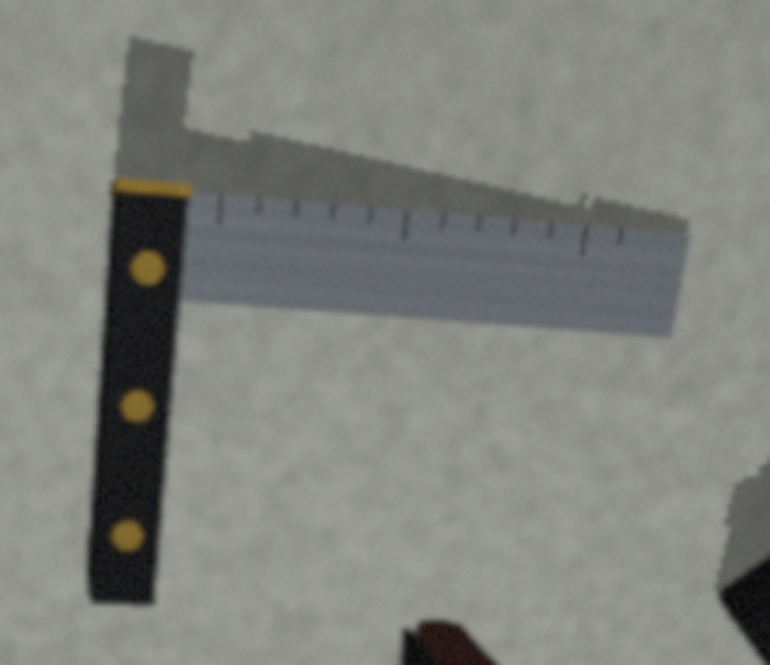

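Emit:
apply_moves --targets '[{"fingers":0.4,"delta_pos":[0.04,0.7,0.4],"rotation":[0,0.82,0]},{"fingers":0.4,"delta_pos":[0,0.8,0.36],"rotation":[0,0,0]},{"fingers":0.4,"delta_pos":[0,0.8,0],"rotation":[0,0,0]},{"fingers":0.4,"delta_pos":[0,0,0],"rotation":[0,0,0]},{"fingers":0.4,"delta_pos":[0,0,0],"rotation":[0,0,0]}]'

```text
t: 27.4
tool_pos: [0.4575, 0.3447, 0.1261]
orientation: [-0.704, 0.706, 0.048, -0.05]
contact_force: [0.4, -0.5, 0.9]
grip_width: 0.661
```

Emit:
apply_moves --targets '[{"fingers":0.4,"delta_pos":[0,0,0],"rotation":[0,0,0]},{"fingers":0.4,"delta_pos":[0,0,0],"rotation":[0,0,0]}]'

```text
t: 27.57
tool_pos: [0.4594, 0.3456, 0.1291]
orientation: [0.706, -0.705, -0.05, 0.048]
contact_force: [-0.4, -0.1, 0.1]
grip_width: 0.602
```

```bash
python3 - <<'E'
from h import *
plan([.4575,.3453,.092],-82)
c=Cam("wrist"); save(c.img,"w22")
E
```

```text
tcp [0.4594 0.3456 0.1291] dpos now [-0.052  0.928 -0.003] dpos after rot [-0.049  0.929 -0.002] rot [-0.019 -0.02   0.031] t 27.57 w 0.602
```

View pics/w22.png

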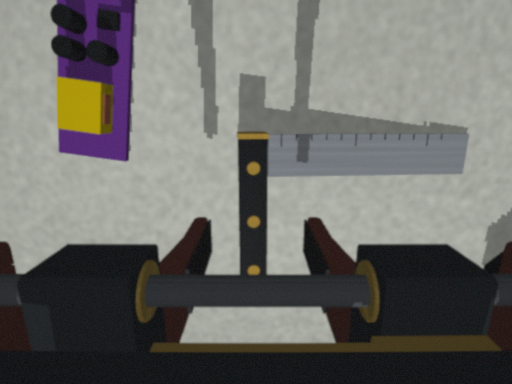

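Emit:
apply_moves --targets '[{"fingers":0.4,"delta_pos":[-0.05,0.5,0],"rotation":[-0.02,0,0.03]},{"fingers":0.4,"delta_pos":[0,0.43,0],"rotation":[0,0,0]},{"fingers":0.4,"delta_pos":[0,0,0],"rotation":[0,0,0]},{"fingers":0.4,"delta_pos":[0,0,0],"rotation":[0,0,0]},{"fingers":0.4,"delta_pos":[0,0,0],"rotation":[0,0,0]}]'

```text
t: 28.03
tool_pos: [0.4569, 0.3456, 0.0914]
orientation: [-0.705, 0.706, 0.049, -0.049]
contact_force: [-0.3, -0.2, 0.1]
grip_width: 0.601
```

```bash
python3 - <<'E'
from h import *
plan([.4575,.3453,.092],-82)
E
```

```text
tcp [0.4569 0.3456 0.0914] dpos now [ 0.014 -0.016 -0.01 ] dpos after rot [ 0.014 -0.016 -0.01 ] rot [ 0.007 -0.013 -0.011] t 28.03 w 0.601
```

Emit:
apply_moves --targets '[{"fingers":1,"delta_pos":[0,0,0],"rotation":[0,0,0]},{"fingers":1,"delta_pos":[0,0,0],"rotation":[0,0,0]},{"fingers":1,"delta_pos":[0,0,0],"rotation":[0,0,0]},{"fingers":1,"delta_pos":[0,0,0],"rotation":[0,0,0]},{"fingers":1,"delta_pos":[0,0,0],"rotation":[0,0,0]}]' --squeeze 45

```text
t: 28.45
tool_pos: [0.4562, 0.3454, 0.0901]
orientation: [-0.705, 0.706, 0.048, -0.05]
contact_force: [0.0, 0.1, -0.3]
grip_width: 0.26
```

Emit:
apply_moves --targets '[{"fingers":1,"delta_pos":[0,0,0],"rotation":[0,0,0]},{"fingers":1,"delta_pos":[0,0,0],"rotation":[0,0,0]},{"fingers":1,"delta_pos":[0,0,0],"rotation":[0,0,0]},{"fingers":1,"delta_pos":[0,0,0],"rotation":[0,0,0]},{"fingers":1,"delta_pos":[0,0,0],"rotation":[0,0,0]}]'

```text
t: 28.87
tool_pos: [0.4562, 0.3454, 0.0899]
orientation: [-0.705, 0.706, 0.048, -0.05]
contact_force: [-0.1, 0.3, 1.1]
grip_width: 0.203
```

Emit:
apply_moves --targets '[{"fingers":1,"delta_pos":[0,-0.3,0],"rotation":[0,0,0]},{"fingers":1,"delta_pos":[0,-0.5,0],"rotation":[0,0,0]},{"fingers":1,"delta_pos":[0,0,0],"rotation":[0,0,0]},{"fingers":1,"delta_pos":[0,0,0],"rotation":[0,0,0]},{"fingers":1,"delta_pos":[0,0,0],"rotation":[0,0,0]}]'

```text
t: 29.28
tool_pos: [0.4558, 0.3453, 0.1217]
orientation: [-0.705, 0.706, 0.048, -0.05]
contact_force: [-0.2, -0.3, -2.3]
grip_width: 0.209
```

```bash
python3 - <<'E'
from h import *
plan([.4575,.3453,.092],-82)
c=Cam("wrist"); save(c.img,"w23")
c=Cam("scene"); save(c.img,"s23",(260,180,420,300),5)
E
```

```text
tcp [0.4558 0.3453 0.1217] dpos now [ 0.045  0.742 -0.005] dpos after rot [ 0.043  0.742 -0.006] rot [ 0.02  -0.004 -0.035] t 29.28 w 0.209
```

View pics/w23.png

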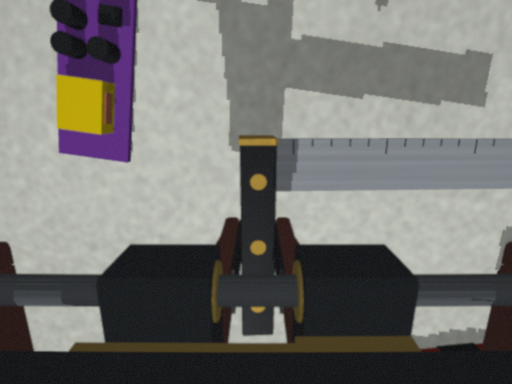

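View pics/s23.png

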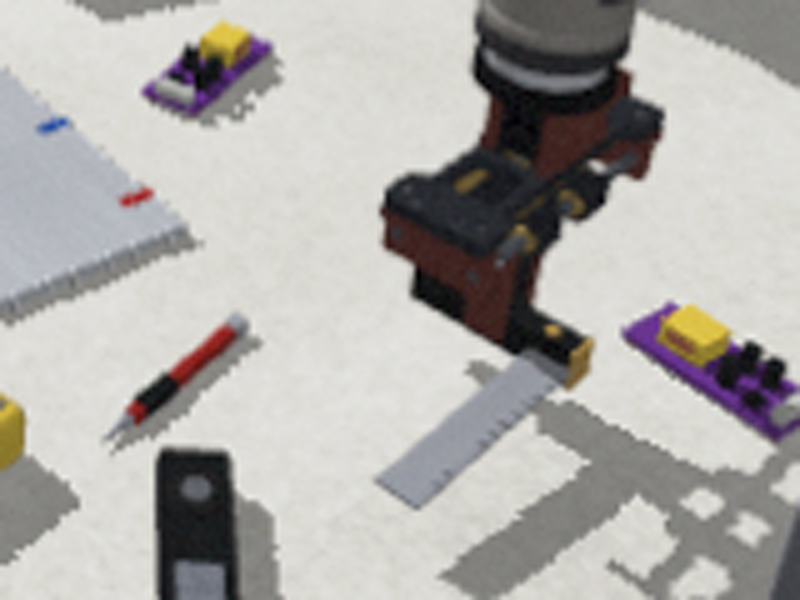

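Emit:
apply_moves --targets '[{"fingers":1,"delta_pos":[0,-0.6,0],"rotation":[0,0.5,0]},{"fingers":1,"delta_pos":[0,-0.6,-0.3],"rotation":[0,0.6,0]},{"fingers":1,"delta_pos":[0,-0.3,-0.6],"rotation":[0,0.6,0]},{"fingers":1,"delta_pos":[0,0,-0.7],"rotation":[0,0.4,0]},{"fingers":1,"delta_pos":[0.1,0,-0.7],"rotation":[0,0,0]}]'

```text
t: 29.8
tool_pos: [0.4605, 0.253, 0.1822]
orientation: [-0.706, 0.708, -0.017, 0.015]
contact_force: [0.5, -0.4, -3.3]
grip_width: 0.203
```

Emit:
apply_moves --targets '[{"fingers":1,"delta_pos":[0,0,-0.8],"rotation":[0,0,0]},{"fingers":1,"delta_pos":[0,0,-0.8],"rotation":[0,0,0]},{"fingers":1,"delta_pos":[0,0,-0.8],"rotation":[0,0,0]},{"fingers":1,"delta_pos":[0,0,-0.8],"rotation":[0,0,0]},{"fingers":1,"delta_pos":[0,0,-0.6],"rotation":[0,0,0]}]'

```text
t: 30.22
tool_pos: [0.4533, 0.0987, 0.1819]
orientation: [-0.706, 0.708, -0.018, 0.015]
contact_force: [-0.3, -0.4, -2.9]
grip_width: 0.204
```

```bash
python3 - <<'E'
from h import *
plan([.488,.0465,.14],-92.5)
E
```

```text
tcp [0.4533 0.0987 0.1819] dpos now [ 0.931  1.048 -1.261] dpos after rot [ 0.924  1.047 -1.266] rot [ 0.038 -0.029 -0.041] t 30.22 w 0.204
```

Emit:
apply_moves --targets '[{"fingers":1,"delta_pos":[0.45,0,-0.55],"rotation":[0,0,0]},{"fingers":1,"delta_pos":[0.45,0.3,-0.55],"rotation":[0,0,0]},{"fingers":1,"delta_pos":[0,0.5,0],"rotation":[0,0,0]},{"fingers":1,"delta_pos":[0,0,0],"rotation":[0,0,0]},{"fingers":1,"delta_pos":[0,0,0],"rotation":[0,0,0]}]'

```text
t: 30.63
tool_pos: [0.4869, 0.0557, 0.1494]
orientation: [-0.706, 0.708, -0.018, 0.014]
contact_force: [-0.3, -0.1, -1.7]
grip_width: 0.203
```

Emit:
apply_moves --targets '[{"fingers":1,"delta_pos":[0,0,0],"rotation":[0,0,0]},{"fingers":1,"delta_pos":[0,0,0],"rotation":[0,0,0]},{"fingers":1,"delta_pos":[0,0,0],"rotation":[0,0,0]}]'

```text
t: 30.88
tool_pos: [0.4883, 0.0569, 0.1511]
orientation: [-0.706, 0.707, -0.016, 0.015]
contact_force: [0.2, -0.0, -2.5]
grip_width: 0.203
```

```bash
python3 - <<'E'
from h import *
plan([.488,.0465,.14],-92.5)
c=Cam("wrist"); save(c.img,"w24")
E
```

```text
tcp [0.4883 0.0569 0.1511] dpos now [ 0.005  0.277 -0.259] dpos after rot [ 0.005  0.276 -0.26 ] rot [ 0.017  0.01  -0.017] t 30.88 w 0.203
```

View pics/w24.png

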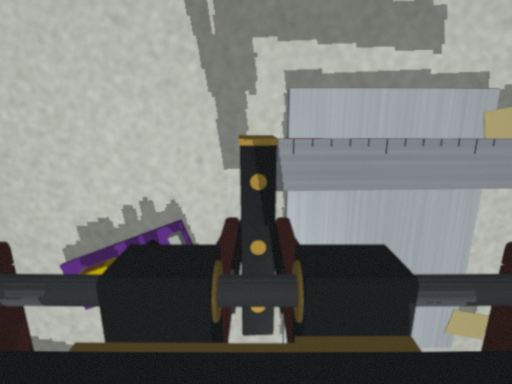

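Emit:
apply_moves --targets '[{"fingers":1,"delta_pos":[0,0,-0.5],"rotation":[0,0,0]},{"fingers":1,"delta_pos":[0,0,-0.5],"rotation":[0,0,0]},{"fingers":1,"delta_pos":[0,0,0],"rotation":[0,0,0]},{"fingers":1,"delta_pos":[0,0,0],"rotation":[0,0,0]},{"fingers":1,"delta_pos":[0,0,0],"rotation":[0,0,0]}]'

```text
t: 31.35
tool_pos: [0.4866, 0.0167, 0.1508]
orientation: [-0.706, 0.707, -0.016, 0.015]
contact_force: [0.7, 0.7, -2.0]
grip_width: 0.204
```

Emit:
apply_moves --targets '[{"fingers":1,"delta_pos":[0,0,0],"rotation":[0,0,0]},{"fingers":1,"delta_pos":[0,0,0],"rotation":[0,0,0]}]'

```text
t: 31.52
tool_pos: [0.4865, 0.017, 0.1506]
orientation: [-0.706, 0.708, -0.016, 0.014]
contact_force: [1.2, -0.4, -2.8]
grip_width: 0.2
```

```bash
python3 - <<'E'
from h import *
c=Cam("wrist"); save(c.img,"w25",(230,30,430,180),4)
np.save("c25.npy",np.r_[c.p,c.Rm.ravel()]); cv2.imwrite("pics/w25full.png",c.img)
h=cv2.cvtColor(c.img,cv2.COLOR_BGR2HSV); m=((h[...,0]<8)|(h[...,0]>172))&(h[...,1]>150)&(h[...,2]>80)
n,l,s,ce=cv2.connectedComponentsWithStats(m.astype(np.uint8))
for i in range(1,n):
    if s[i,4]>60: print(s[i],ce[i])
plan([.488,.0465,.14],-92.5)
E
```

```text
[289  80  34  14 443] [305.46501129  86.98419865]
tcp [0.4865 0.0169 0.1505] dpos now [0.006 0.262 0.742] dpos after rot [0.005 0.263 0.742] rot [ 0.022  0.009 -0.026] t 31.57 w 0.206
```

View pics/w25.png

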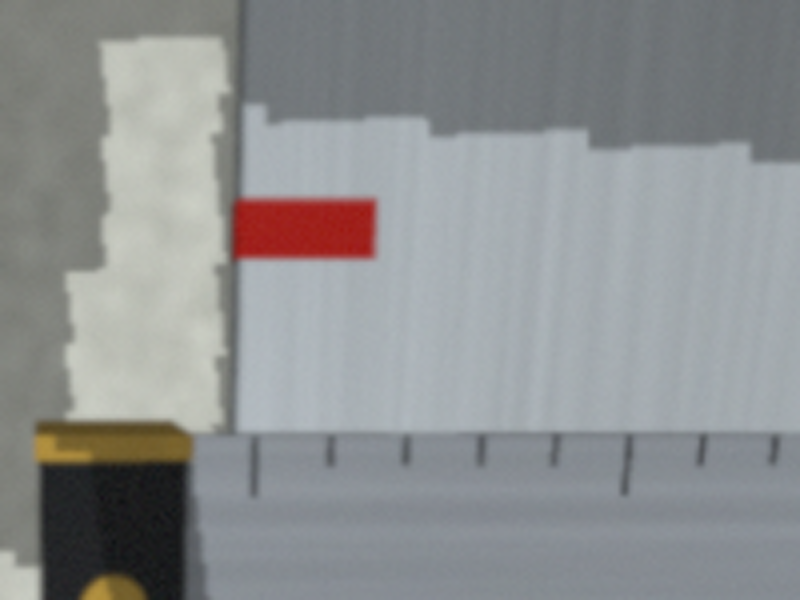

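```bash
cat > rel.py <<'E'
from h import *
E
python3 - <<'E'
from h import *
c=Cam("wrist"); st=sense(); b=st["tool_pos"][2]-.090
Rt=rot(st["orientation"]); T=lambda P: (Rt.T@(P-st["tool_pos"]))*1000
g=lambda u,v,z:T(c.at(230+u/4-.375,30+v/4-.375,z)).round(1)
print("flag ctr near",g(236,229,.01),"far",g(376,229,.01))
print("front edge",g(241,10,.01),g(237,425,.01))
print("mark edge",g(220,433,b+.014),g(790,433,b+.014))
print("stock face",g(188,465,b+.026),g(184,598,b+.026))
print("stock left",g(42,465,b+.026),"cap far",g(115,424,b+.026))
E
```

```text
flag ctr near [ 21.8 140.3  86.2] far [ 46.2 140.2  86.3]
front edge [ 21.8 140.2 121.1] [ 22.8 140.3  52.5]
mark edge [13.9 75.9 56. ] [87.5 75.7 56.1]
stock face [ 9.1 63.9 53.1] [ 8.9 63.9 36.9]
stock left [-8.3 63.9 53.1] cap far [ 0.4 63.9 58. ]
```

```bash
python3 - <<'E'
from h import *
c=Cam("wrist"); st=sense(); Rt=rot(st["orientation"])
g=cv2.cvtColor(c.img,cv2.COLOR_BGR2GRAY).astype(float)
print(g[100,280:300].astype(int),g[60,280:300].astype(int),g[120,280:300].astype(int))
pts=[]
for v in range(32,136):
    if 78<v<97: continue
    r=g[v,284:296]; k=np.argmin(r); # dark line
    seg=r[k:k+4]; d=np.diff(seg); w=np.clip(d,0,None); u=284+k+.5+(w*np.arange(len(d))).sum()/w.sum()
    pts.append((u,v))
pts=np.array(pts)
P=np.array([Rt.T@(c.at(u,v,.01)-st["tool_pos"]) for u,v in pts])*1000
for rng in [(P[:,2]>0),(P[:,2]>95),(P[:,2]<85)]:
    q=P[rng]; A=np.polyfit(q[:,2],q[:,0],1); r=q[:,0]-np.polyval(A,q[:,2]); ok=abs(r)<.6; A=np.polyfit(q[ok,2],q[ok,0],1); print(np.degrees(A[0]),np.polyval(A,[0,55,86]),r.std(),ok.sum())
print([Rt.T@(c.at(u,v,.01)-st["tool_pos"])*1000 for u,v in pts[::25]])
E
```

```text
[190 189 189 184 161 132 123 117 108 123 157 175 179 180 180 178 181 180
 178 177] [192 192 194 194 189 164 138 123 112  99 110 138 152 156 156 159 157 156
 157 154] [200 200 196 175 145 130 125 112 108 135 165 178 183 183 180 183 183 183
 181 178]
0.0833246167801935 [22.6618582  22.74184409 22.78692705] 0.09144515289139785 86
0.3762400942138902 [22.10818147 22.46934604 22.67291152] 0.09706285456903921 42
-0.1816699048537412 [22.97064737 22.79625678 22.69796391] 0.07285895664200825 39
[array([ 22.78430831, 140.18881788, 121.17256575]), array([ 23.10343508, 140.22023243, 105.57750721]), array([ 22.67939718, 140.27924069,  77.41561155]), array([ 22.90857834, 140.3142158 ,  60.19241229])]
```

Emit:
apply_moves --targets '[{"fingers":1,"delta_pos":[0.1,0,0.4],"rotation":[0.02,0,-0.03]},{"fingers":1,"delta_pos":[0.1,0,0.355],"rotation":[0,0,0]},{"fingers":1,"delta_pos":[0,0.5,0],"rotation":[0,0,0]},{"fingers":1,"delta_pos":[0,0.5,0],"rotation":[0,0,0]},{"fingers":1,"delta_pos":[0,0.2,0],"rotation":[0,0,0]}]'

```text
t: 32.08
tool_pos: [0.4949, 0.0464, 0.1007]
orientation: [-0.707, 0.707, -0.016, 0.014]
contact_force: [-0.8, 0.5, -1.2]
grip_width: 0.208
```

Emit:
apply_moves --targets '[{"fingers":1,"delta_pos":[0,0,0],"rotation":[0,0,0]},{"fingers":1,"delta_pos":[0,0,0],"rotation":[0,0,0]},{"fingers":1,"delta_pos":[0,0,0],"rotation":[0,0,0]},{"fingers":1,"delta_pos":[0,0,0],"rotation":[0,0,0]},{"fingers":1,"delta_pos":[0,0,0],"rotation":[0,0,0]}]'

```text
t: 32.5
tool_pos: [0.4963, 0.0458, 0.1032]
orientation: [0.707, -0.707, 0.015, -0.016]
contact_force: [0.4, -0.3, -1.8]
grip_width: 0.206
```

```bash
python3 - <<'E'
from h import *
plan([.498,.0465,.0903],-92.45)
c=Cam("wrist"); save(c.img,"w26"); s=Cam("scene"); save(s.img,"s26",(200,150,340,270),5)
E
```

```text
tcp [0.4963 0.0458 0.1032] dpos now [0.042 0.324 0.019] dpos after rot [0.043 0.324 0.019] rot [-0.001 -0.02   0.02 ] t 32.5 w 0.206
```

View pics/w26.png

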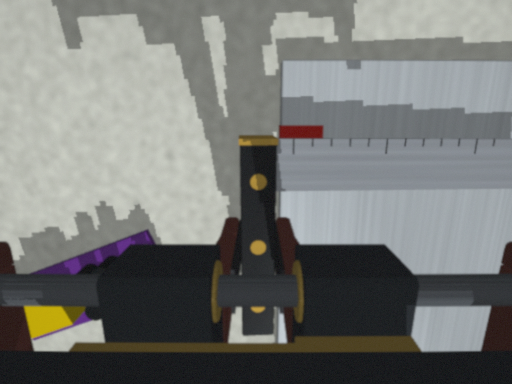

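View pics/s26.png

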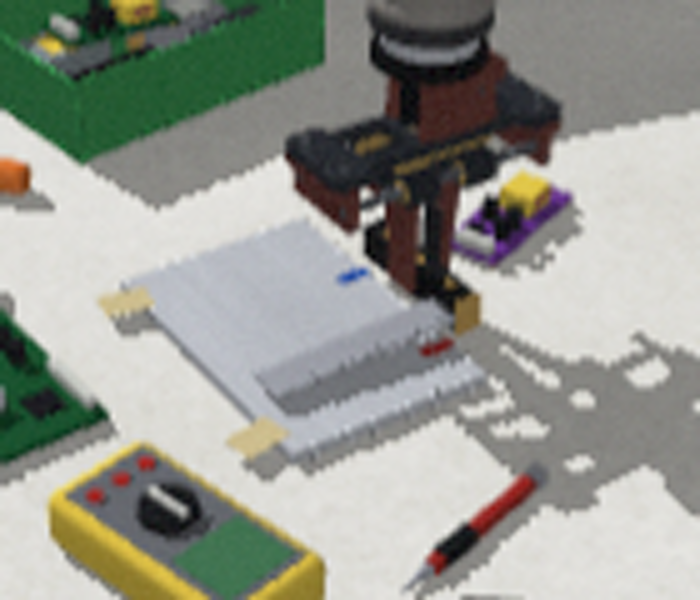

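Emit:
apply_moves --targets '[{"fingers":1,"delta_pos":[0,0.15,0.02],"rotation":[0,0,0.02]},{"fingers":1,"delta_pos":[0,0.15,0],"rotation":[0,0,0]},{"fingers":1,"delta_pos":[0,0,0],"rotation":[0,0,0]},{"fingers":1,"delta_pos":[0,0,0],"rotation":[0,0,0]},{"fingers":1,"delta_pos":[0,0,0],"rotation":[0,0,0]}]'

```text
t: 33.02
tool_pos: [0.4963, 0.0468, 0.0903]
orientation: [-0.707, 0.707, -0.016, 0.015]
contact_force: [0.5, 1.8, 0.7]
grip_width: 0.2
```

```bash
python3 - <<'E'
from h import *
plan([.498,.0465,.0903],-92.45)
c=Cam("wrist"); save(c.img,"w27",(230,30,430,180),4);print(sense()["contact_force"])
E
```

```text
tcp [0.4963 0.0468 0.0903] dpos now [ 0.044  0.001 -0.005] dpos after rot [ 0.044  0.001 -0.005] rot [ 0.002 -0.017 -0.006] t 33.02 w 0.2
[1.30549599 0.08459723 0.30002714]
```

View pics/w27.png

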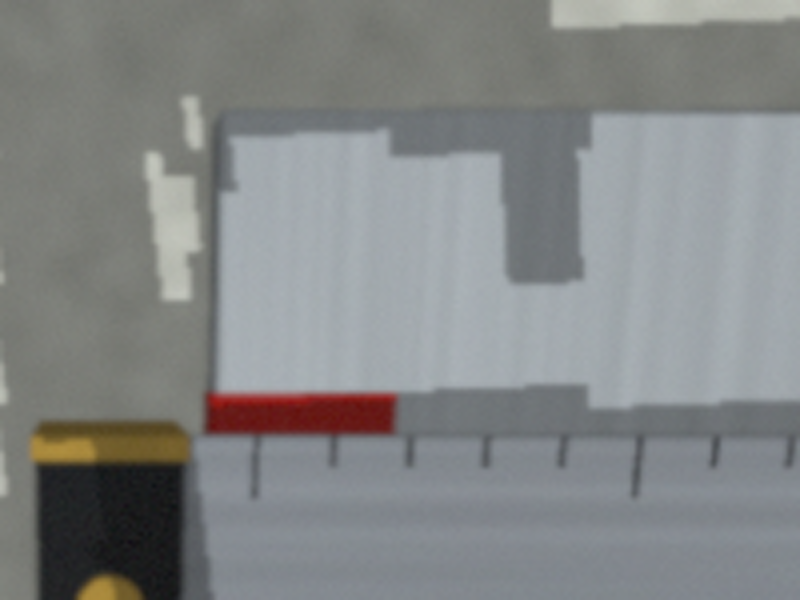

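```bash
python3 - <<'E'
from h import *
c=Cam("wrist"); st=sense(); b=0
Rt=rot(st["orientation"]); T=lambda P: (Rt.T@(P-st["tool_pos"]))*1000
g=lambda u,v,z:T(c.at(230+u/4-.375,30+v/4-.375,z)).round(1)
print("flag left edge",g(300,393.5,.01),g(225,393.5,.01),g(390,393.5,.01),"corner",g(222,112,.01))
print("front edge",g(221,150,.01),g(217,385,.01))
print("mark edge",g(220,433.5,.014),g(790,434,.014))
print("stock face",g(188,465,.026),g(182,598,.026))
plan([.498,.0465,.0903],-92.45)
E
```

```text
flag left edge [24.8 80.3 60.6] [14.9 80.3 60.6] [36.6 80.3 60.6] corner [13.8 80.3 95. ]
front edge [13.8 80.3 90.5] [13.9 80.3 61.7]
mark edge [14.  76.3 55.7] [87.9 76.3 55.8]
stock face [ 9.2 64.3 52.9] [ 8.7 64.3 36.6]
tcp [0.4962 0.0468 0.0904] dpos now [ 0.045  0.001 -0.005] dpos after rot [ 0.045  0.001 -0.005] rot [ 0.003 -0.016 -0.007] t 33.12 w 0.198
```

Emit:
apply_moves --targets '[{"fingers":1,"delta_pos":[0.05,0,0],"rotation":[0,0,0]},{"fingers":1,"delta_pos":[0.05,0,0],"rotation":[0,0,0]},{"fingers":1,"delta_pos":[0.02,0,0],"rotation":[0,0,0]},{"fingers":1,"delta_pos":[0,0,0],"rotation":[0,0,0]},{"fingers":1,"delta_pos":[0,0,0],"rotation":[0,0,0]}]'

```text
t: 33.53
tool_pos: [0.4973, 0.0466, 0.0902]
orientation: [0.707, -0.707, 0.019, -0.012]
contact_force: [-10.9, 1.9, 14.6]
grip_width: 0.201
```

Emit:
apply_moves --targets '[{"fingers":1,"delta_pos":[0,0,0],"rotation":[0,0,0]},{"fingers":1,"delta_pos":[0,0,0],"rotation":[0,0,0]},{"fingers":1,"delta_pos":[0,0,0],"rotation":[0,0,0]}]'

```text
t: 33.78
tool_pos: [0.4972, 0.0467, 0.0902]
orientation: [0.707, -0.707, 0.019, -0.012]
contact_force: [-11.6, 0.9, 14.1]
grip_width: 0.199
```

```bash
python3 - <<'E'
from h import *
plan([.501,.0465,.0903],-92.45)
c=Cam("wrist"); save(c.img,"w28",(230,30,430,180),4);print(sense()["contact_force"])
E
```

```text
tcp [0.4972 0.0467 0.0902] dpos now [ 0.094 -0.004 -0.   ] dpos after rot [ 0.094 -0.003 -0.   ] rot [-0.004 -0.013 -0.102] t 33.78 w 0.199
[-10.76244557   1.96346802  13.88229913]
```

View pics/w28.png

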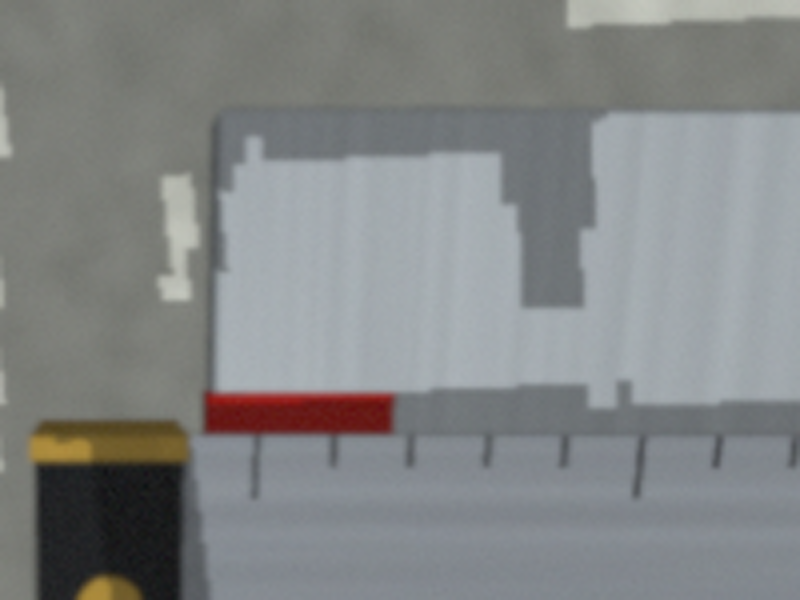

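Emit:
apply_moves --targets '[{"fingers":1,"delta_pos":[-0.05,0,0],"rotation":[0,0,0]},{"fingers":1,"delta_pos":[-0.05,0,0],"rotation":[0,0,0]},{"fingers":1,"delta_pos":[-0.02,0,0],"rotation":[0,0,0]},{"fingers":1,"delta_pos":[0,0,0],"rotation":[0,0,0]},{"fingers":1,"delta_pos":[0,0,0],"rotation":[0,0,0]}]'

```text
t: 34.25
tool_pos: [0.4957, 0.0465, 0.0903]
orientation: [-0.707, 0.707, -0.016, 0.015]
contact_force: [-0.4, 0.0, -0.3]
grip_width: 0.204
```

Emit:
apply_moves --targets '[{"fingers":0.7,"delta_pos":[0,0,0],"rotation":[0,0,0]},{"fingers":0.7,"delta_pos":[0,-0.1,0],"rotation":[0,0,0]},{"fingers":0.7,"delta_pos":[0,0,0],"rotation":[0,0,0]},{"fingers":0.7,"delta_pos":[0,0,0],"rotation":[0,0,0]},{"fingers":0.7,"delta_pos":[0,0,0],"rotation":[0,0,0]}]'

```text
t: 34.67
tool_pos: [0.4961, 0.0466, 0.0946]
orientation: [-0.707, 0.707, -0.016, 0.015]
contact_force: [-0.0, 0.3, 0.1]
grip_width: 0.298
```

```bash
python3 - <<'E'
from h import *
plan([.496,.0468,.0935],-92.45)
c=Cam("wrist"); save(c.img,"w29");print(sense()["contact_force"])
E
```

```text
tcp [0.4961 0.0466 0.0946] dpos now [-0.003  0.027  0.005] dpos after rot [-0.003  0.027  0.005] rot [ 0.005 -0.018 -0.008] t 34.67 w 0.298
[-0.73269492  0.84987558 -0.48167109]
```

View pics/w29.png

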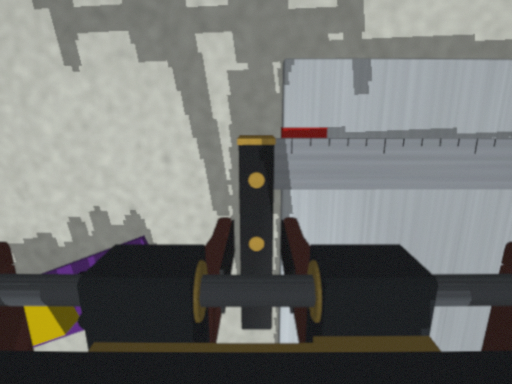

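Emit:
apply_moves --targets '[{"fingers":0.7,"delta_pos":[0,0.02,0],"rotation":[0,0,0]},{"fingers":1,"delta_pos":[0,0,0],"rotation":[0,0,0]},{"fingers":1,"delta_pos":[0,0,0],"rotation":[0,0,0]},{"fingers":1,"delta_pos":[0,0,0],"rotation":[0,0,0]},{"fingers":1,"delta_pos":[0,0,0],"rotation":[0,0,0]}]'

```text
t: 35.13
tool_pos: [0.4958, 0.0466, 0.0936]
orientation: [-0.707, 0.707, -0.016, 0.015]
contact_force: [0.6, -0.6, -0.8]
grip_width: 0.2
```

Emit:
apply_moves --targets '[{"fingers":1,"delta_pos":[0.05,0,0],"rotation":[0,0,0]},{"fingers":1,"delta_pos":[0.04,0,0],"rotation":[0,0,0]},{"fingers":1,"delta_pos":[0,0,0],"rotation":[0,0,0]},{"fingers":1,"delta_pos":[0,0,0],"rotation":[0,0,0]},{"fingers":1,"delta_pos":[0,0,0],"rotation":[0,0,0]}]'

```text
t: 35.55
tool_pos: [0.4965, 0.0465, 0.0935]
orientation: [0.707, -0.707, 0.018, -0.013]
contact_force: [-9.2, 0.6, 11.8]
grip_width: 0.202
```

```bash
python3 - <<'E'
from h import *
plan([.501,.0465,.0903],-92.45)
c=Cam("wrist"); save(c.img,"w30",(230,30,430,180),4);print(sense()["contact_force"])
E
```

```text
tcp [0.4965 0.0465 0.0935] dpos now [0.113 0.079 0.006] dpos after rot [0.112 0.08  0.006] rot [-0.001 -0.017 -0.092] t 35.55 w 0.202
[-9.59924     1.21921123 12.22907445]
```

View pics/w30.png

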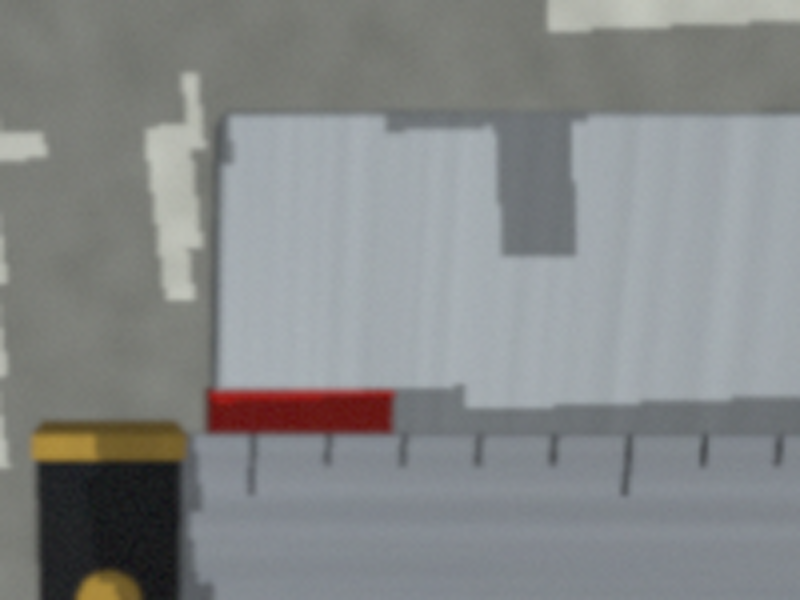

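Emit:
apply_moves --targets '[{"fingers":1,"delta_pos":[-0.05,0,0],"rotation":[0,0,0]},{"fingers":1,"delta_pos":[-0.03,-0.05,0],"rotation":[0,0,0]},{"fingers":1,"delta_pos":[0,0,0],"rotation":[0,0,0]},{"fingers":1,"delta_pos":[0,0,0],"rotation":[0,0,0]},{"fingers":1,"delta_pos":[0,0,0],"rotation":[0,0,0]}]'

```text
t: 36.02
tool_pos: [0.4965, 0.0466, 0.0956]
orientation: [-0.707, 0.707, -0.016, 0.015]
contact_force: [-0.3, 0.3, -1.2]
grip_width: 0.2
```

```bash
python3 - <<'E'
from h import *
plan([.501,.0465,.0955],-92.45);print(sense()["contact_force"])
c=Cam("wrist"); save(c.img,"w31");c=Cam("scene"); save(c.img,"s31",(210,190,310,270),8)
E
```

```text
tcp [0.4965 0.0466 0.0956] dpos now [0.113 0.003 0.003] dpos after rot [0.113 0.004 0.002] rot [ 0.006 -0.018 -0.012] t 36.02 w 0.2
[-0.27077987  0.27576397 -1.19540807]
```

View pics/w31.png

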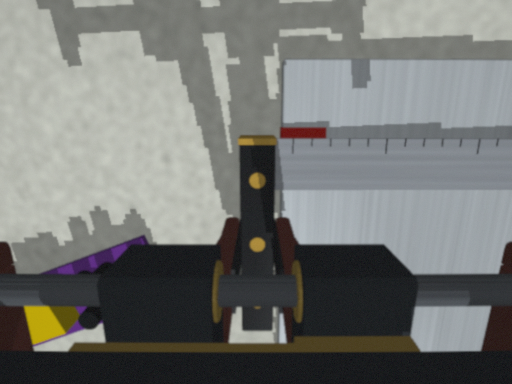

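View pics/s31.png

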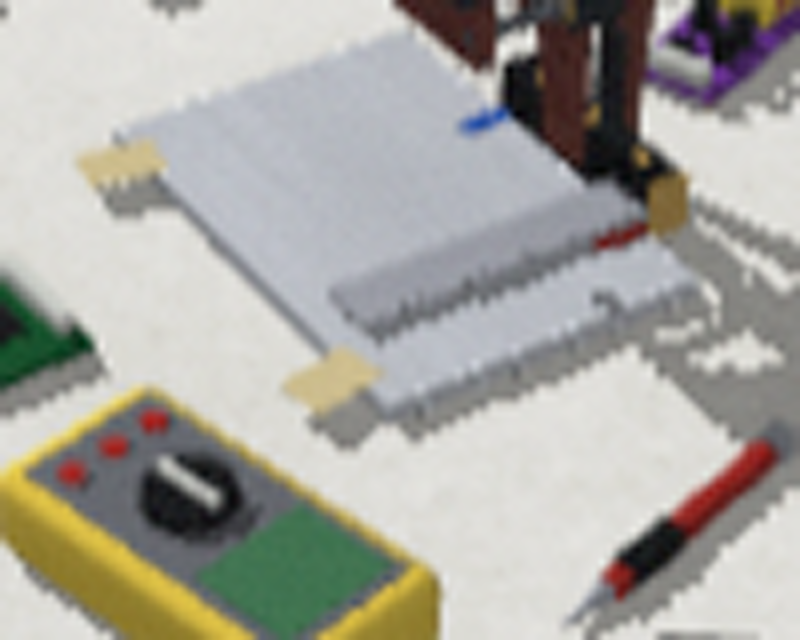

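Emit:
apply_moves --targets '[{"fingers":1,"delta_pos":[0.05,0,0],"rotation":[0,0,-0.01]},{"fingers":1,"delta_pos":[0.05,0,0],"rotation":[0,0,0]},{"fingers":1,"delta_pos":[0,0,0],"rotation":[0,0,0]},{"fingers":1,"delta_pos":[0,0,0],"rotation":[0,0,0]},{"fingers":1,"delta_pos":[0,0,0],"rotation":[0,0,0]}]'

```text
t: 36.53
tool_pos: [0.5002, 0.0464, 0.0956]
orientation: [-0.707, 0.707, -0.016, 0.015]
contact_force: [-0.2, -0.2, -2.0]
grip_width: 0.202
```

```bash
python3 - <<'E'
from h import *
plan([.501,.0465,.0955],-92.45);print(sense()["contact_force"],sense()["wrist_torque"])
c=Cam("wrist"); save(c.img,"w32",(230,30,430,180),4)
E
```

```text
tcp [0.5002 0.0464 0.0956] dpos now [0.019 0.003 0.004] dpos after rot [0.019 0.003 0.004] rot [ 0.006 -0.018 -0.007] t 36.53 w 0.202
[-0.23438373 -0.17354237 -1.99270321] [-0.04850472  0.0766294  -0.00498725]
```

View pics/w32.png

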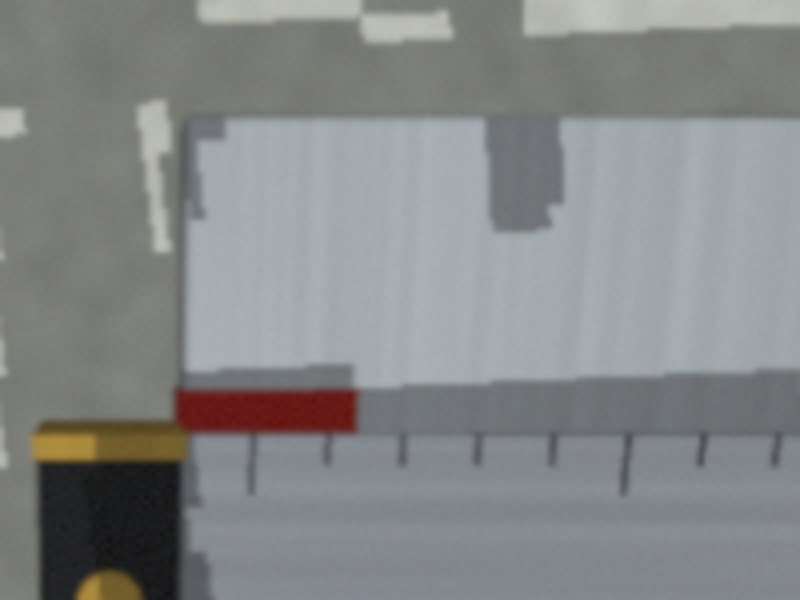

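Emit:
apply_moves --targets '[{"fingers":1,"delta_pos":[0.015,0,0],"rotation":[0,0,0]},{"fingers":1,"delta_pos":[0.015,0,0],"rotation":[0,0,0]},{"fingers":1,"delta_pos":[0,0,0],"rotation":[0,0,0]},{"fingers":1,"delta_pos":[0,0,0],"rotation":[0,0,0]},{"fingers":1,"delta_pos":[0,0,0],"rotation":[0,0,0]}]'

```text
t: 37.0
tool_pos: [0.5012, 0.0463, 0.0956]
orientation: [-0.707, 0.707, -0.016, 0.015]
contact_force: [-0.5, 0.6, -2.5]
grip_width: 0.2
```

```bash
python3 - <<'E'
from h import *
plan([.501,.0465,.0955],-92.45);print(sense()["contact_force"],sense()["wrist_torque"])
c=Cam("wrist"); save(c.img,"w33",(230,30,430,180),4)
st=sense(); b=.002
Rt=rot(st["orientation"]); T=lambda P: (Rt.T@(P-st["tool_pos"]))*1000
g=lambda u,v,z:T(c.at(230+u/4-.375,30+v/4-.375,z)).round(1)
print("flag",g(225,389.5,.01),g(340,389.5,.01),"corner",g(182,116,.01))
print("mark edge",g(220,433,b+.014),g(790,433,b+.014), "stock", g(187,450,b+.026))
E
```

```text
tcp [0.5012 0.0463 0.0956] dpos now [-0.005  0.002  0.005] dpos after rot [-0.005  0.002  0.005] rot [ 0.006 -0.017 -0.011] t 37.0 w 0.2
[-0.53694238  0.60213879 -2.45368146] [-0.09223151  0.31059919  0.07427509]
flag [15.3 85.6 60.9] [30.9 85.6 60.9] corner [ 9.  85.6 95.3]
mark edge [14.3 79.6 55.5] [89.6 79.5 55.6] stock [ 9.2 67.6 54.4]
```

View pics/w33.png

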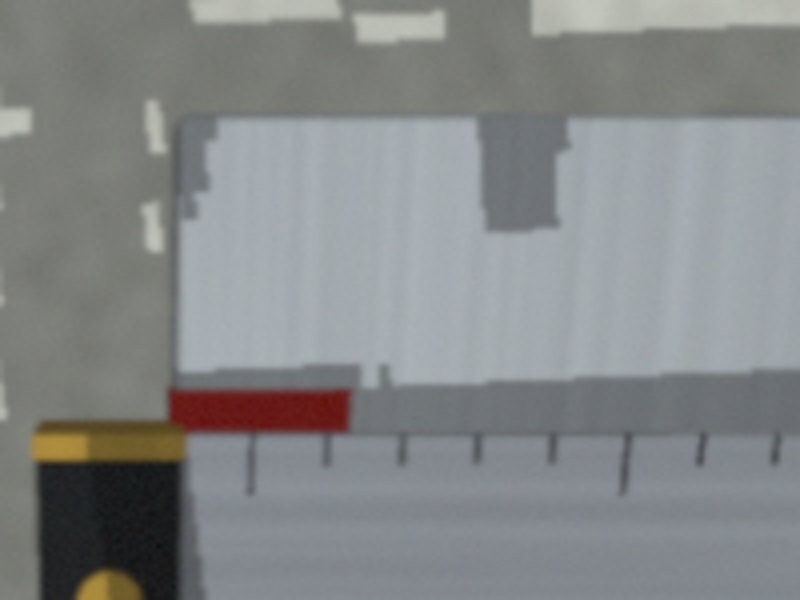

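Emit:
apply_moves --targets '[{"fingers":1,"delta_pos":[0,0,0.008],"rotation":[0,0,0]},{"fingers":1,"delta_pos":[0.015,0,0],"rotation":[0,0,0]},{"fingers":1,"delta_pos":[0,0,0],"rotation":[0,0,0]},{"fingers":1,"delta_pos":[0,0,0],"rotation":[0,0,0]},{"fingers":1,"delta_pos":[0,0,0],"rotation":[0,0,0]}]'

```text
t: 37.47
tool_pos: [0.5014, 0.0466, 0.0955]
orientation: [-0.707, 0.707, -0.016, 0.015]
contact_force: [-4.0, -0.2, 0.1]
grip_width: 0.198
```

```bash
python3 - <<'E'
from h import *
plan([.501,.0465,.0955],-92.45);print(sense()["contact_force"],sense()["wrist_torque"])
E
```

```text
tcp [0.5014 0.0466 0.0955] dpos now [-0.009 -0.    -0.002] dpos after rot [-0.009 -0.    -0.002] rot [ 0.007 -0.016 -0.022] t 37.47 w 0.198
[-4.01273759 -0.23357957  0.1078932 ] [-0.10863306  0.9760092   0.13323919]
```

Emit:
apply_moves --targets '[{"fingers":1,"delta_pos":[0,0.03,0],"rotation":[0,0,0]},{"fingers":1,"delta_pos":[0,0.02,0],"rotation":[0,0,0]},{"fingers":1,"delta_pos":[0,0,0],"rotation":[0,0,0]},{"fingers":1,"delta_pos":[0,0,0],"rotation":[0,0,0]},{"fingers":1,"delta_pos":[0,0,0],"rotation":[0,0,0]}]'

```text
t: 37.88
tool_pos: [0.5014, 0.0468, 0.0935]
orientation: [-0.707, 0.707, -0.016, 0.015]
contact_force: [-5.2, 0.0, 2.6]
grip_width: 0.202
```

```bash
python3 - <<'E'
from h import *
plan([.501,.0465,.0935],-92.45);print(sense()["contact_force"],sense()["wrist_torque"])
c=Cam("wrist"); save(c.img,"w34",(230,30,430,180),4)
E
```

```text
tcp [0.5014 0.0468 0.0935] dpos now [-0.009  0.001 -0.007] dpos after rot [-0.009  0.001 -0.007] rot [ 0.003 -0.016 -0.022] t 37.88 w 0.202
[-5.22400227  0.03079418  2.59526094] [-0.07635155  1.26156294  0.11001576]
```

View pics/w34.png

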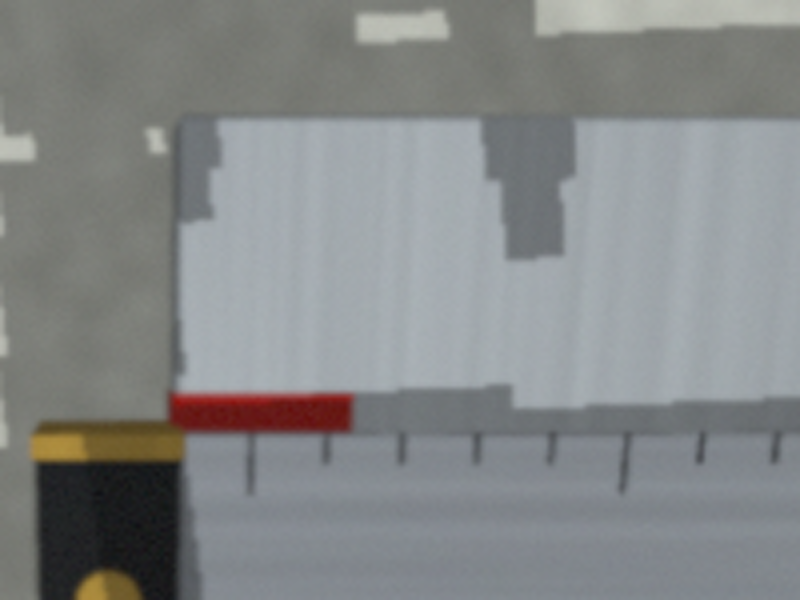

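Emit:
apply_moves --targets '[{"fingers":0.7,"delta_pos":[0,0,0],"rotation":[0,0,0]},{"fingers":0.7,"delta_pos":[0,0,0],"rotation":[0,0,0]},{"fingers":0.7,"delta_pos":[0,0,0],"rotation":[0,0,0]},{"fingers":0.7,"delta_pos":[0,0,0],"rotation":[0,0,0]},{"fingers":0.7,"delta_pos":[0,0,0],"rotation":[0,0,0]}]'

```text
t: 38.35
tool_pos: [0.5026, 0.0467, 0.0938]
orientation: [-0.707, 0.707, -0.015, 0.016]
contact_force: [-0.6, 1.2, 0.1]
grip_width: 0.298
```

```bash
python3 - <<'E'
from h import *
plan([.501,.0465,.0935],-92.45);print(sense()["contact_force"],sense()["wrist_torque"])
c=Cam("wrist"); save(c.img,"w35")
E
```

```text
tcp [0.5026 0.0467 0.0938] dpos now [-0.041  0.008 -0.007] dpos after rot [-0.041  0.008 -0.007] rot [ 0.003 -0.018  0.008] t 38.35 w 0.298
[-0.55252965  1.17883336  0.11928511] [-0.08743853  0.07461102  0.01455452]
```

View pics/w35.png

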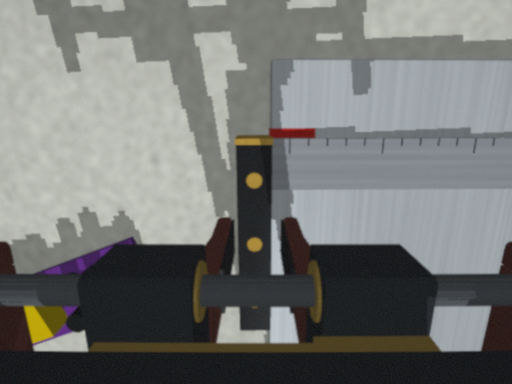

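Emit:
apply_moves --targets '[{"fingers":0.7,"delta_pos":[0,-0.4,0],"rotation":[0,0,0]},{"fingers":0.7,"delta_pos":[0,-0.8,0],"rotation":[0,0,0]},{"fingers":0.7,"delta_pos":[0,-0.8,0],"rotation":[0,0,0]},{"fingers":0.4,"delta_pos":[0,-0.8,0],"rotation":[0,0,0]},{"fingers":0.4,"delta_pos":[0.4,0,0],"rotation":[0,0,0]}]'

```text
t: 38.82
tool_pos: [0.5189, 0.0459, 0.2108]
orientation: [0.708, -0.706, 0.014, -0.018]
contact_force: [0.9, 0.9, -0.4]
grip_width: 0.414
```

Emit:
apply_moves --targets '[{"fingers":0.4,"delta_pos":[0.4,0,0],"rotation":[0,0,0]},{"fingers":0.4,"delta_pos":[0,0,0],"rotation":[0,0,0]},{"fingers":0.4,"delta_pos":[0,0,0],"rotation":[0,0,0]},{"fingers":0.4,"delta_pos":[0,0,0],"rotation":[0,0,0]}]'

```text
t: 39.15
tool_pos: [0.5331, 0.0451, 0.2051]
orientation: [-0.707, 0.707, -0.016, 0.015]
contact_force: [-0.8, -0.3, -0.6]
grip_width: 0.596
```

```bash
python3 - <<'E'
from h import *
plan([.501,.0465,.0935],-92.45)
c=Cam("wrist"); save(c.img,"w36");save(c.img,"w36z",(190,90,390,240),4)
E
```

```text
tcp [0.5331 0.0451 0.2051] dpos now [-0.799  2.792  0.003] dpos after rot [-8.04e-01  2.79e+00  2.00e-03] rot [ 0.01  -0.022 -0.023] t 39.15 w 0.596
```

View pics/w36.png

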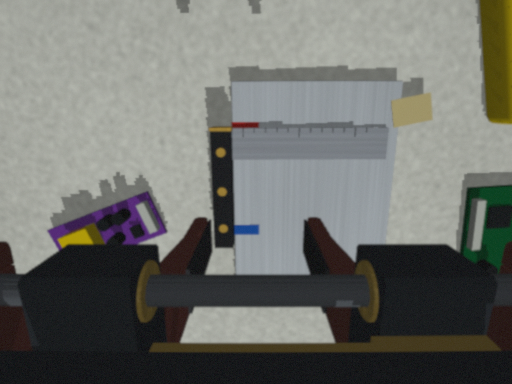

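View pics/w36z.png

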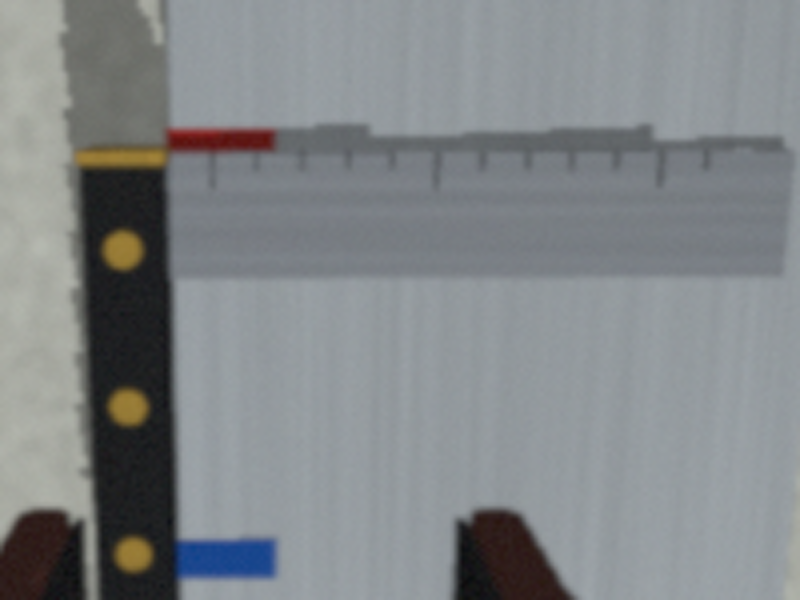

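```bash
python3 - <<'E'
from h import *
plan([.599,.244,.2],-92.5)
plan([.599,.244,.2],-170)
E
```

```text
tcp [0.533  0.0451 0.205 ] dpos now [1.428 0.118 5.041] dpos after rot [1.432 0.126 5.04 ] rot [ 0.01  -0.01  -0.026] t 39.2 w 0.6
tcp [0.533  0.0451 0.205 ] dpos now [1.428 0.118 5.041] dpos after rot [-4.61   0.126  2.489] rot [ 2.500e-02  1.549e+01 -1.500e-02] t 39.2 w 0.6
```

Emit:
apply_moves --targets '[{"fingers":0,"delta_pos":[0.25,0,0.95],"rotation":[0,0,0]},{"fingers":0,"delta_pos":[0.25,0,0.95],"rotation":[0,0,0]},{"fingers":0,"delta_pos":[0.25,0,0.95],"rotation":[0,0,0]},{"fingers":0,"delta_pos":[0.25,0,0.95],"rotation":[0,0,0]},{"fingers":0,"delta_pos":[0.25,0,0.95],"rotation":[0,0,0]}]'

```text
t: 39.62
tool_pos: [0.5918, 0.2345, 0.2051]
orientation: [-0.707, 0.707, -0.016, 0.015]
contact_force: [-0.1, -0.3, -0.1]
grip_width: 0.941
```

Emit:
apply_moves --targets '[{"fingers":0,"delta_pos":[0.15,0,0.25],"rotation":[0,1,0]},{"fingers":0,"delta_pos":[0,0,0],"rotation":[0,1,0]},{"fingers":0,"delta_pos":[0,0,0],"rotation":[0,1,0]},{"fingers":0,"delta_pos":[0,0,0],"rotation":[0,1,0]},{"fingers":0,"delta_pos":[0,0,0],"rotation":[0,1,0]}]'

```text
t: 40.03
tool_pos: [0.5979, 0.2424, 0.2048]
orientation: [-0.686, 0.687, -0.17, 0.169]
contact_force: [0.2, -0.5, -0.4]
grip_width: 1.005
```

Emit:
apply_moves --targets '[{"fingers":0,"delta_pos":[0,0,0],"rotation":[0,1,0]},{"fingers":0,"delta_pos":[0,0,0],"rotation":[0,1,0]},{"fingers":0,"delta_pos":[0,0,0],"rotation":[0,1,0]},{"fingers":0,"delta_pos":[0,0,0],"rotation":[0,1,0]},{"fingers":0,"delta_pos":[0,0,0],"rotation":[0,1,0]}]'

```text
t: 40.45
tool_pos: [0.5979, 0.2423, 0.2049]
orientation: [-0.633, 0.634, -0.315, 0.314]
contact_force: [0.7, -0.4, 0.5]
grip_width: 0.997
```

Emit:
apply_moves --targets '[{"fingers":0,"delta_pos":[0,0,0],"rotation":[0,1,0]},{"fingers":0,"delta_pos":[0,0,0],"rotation":[0,1,0]},{"fingers":0,"delta_pos":[0,0,0],"rotation":[0,1,0]},{"fingers":0,"delta_pos":[0,0,0],"rotation":[0,1,0]},{"fingers":0,"delta_pos":[0,0,0],"rotation":[0,1,0]}]'

```text
t: 40.87
tool_pos: [0.5979, 0.2424, 0.2049]
orientation: [-0.55, 0.551, -0.444, 0.444]
contact_force: [-0.1, 0.5, -0.2]
grip_width: 1.0
```

Emit:
apply_moves --targets '[{"fingers":0,"delta_pos":[0,0,0],"rotation":[0,0.5,0]},{"fingers":0,"delta_pos":[0,0,0],"rotation":[0,0,0]},{"fingers":0,"delta_pos":[0,0,0],"rotation":[0,0,0]},{"fingers":0,"delta_pos":[0,0,0],"rotation":[0,0,0]},{"fingers":0,"delta_pos":[0,0,0],"rotation":[0,0,0]}]'

```text
t: 41.28
tool_pos: [0.5986, 0.2425, 0.2054]
orientation: [-0.541, 0.542, -0.455, 0.454]
contact_force: [0.7, 0.7, 0.3]
grip_width: 1.001
```

```bash
python3 - <<'E'
from h import *
plan([.599,.244,.2],-170)
c=Cam("wrist"); save(c.img,"w37")
E
```

```text
tcp [0.5986 0.2425 0.2054] dpos now [-0.035  0.135  0.016] dpos after rot [-0.035  0.135  0.016] rot [0.011 0.002 0.002] t 41.28 w 1.001
```

View pics/w37.png

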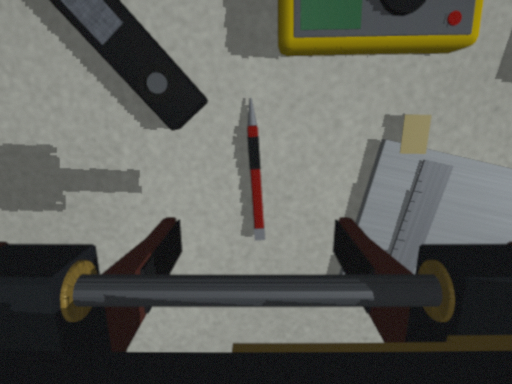

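```bash
python3 - <<'E'
from h import *
c=Cam("wrist"); a=c.at(250,98,.006); b=c.at(260,238,.006); d=a-b; print(a,b,np.linalg.norm(d),np.degrees(np.arctan2(d[1],d[0])))
u=d/np.linalg.norm(d); o=b+u*.065*np.linalg.norm(d)/.134; print("origin",o)
yaw=np.degrees(np.arctan2(d[1],d[0]))-180
plan([*(o[:2]),.09],yaw)
E
```

```text
[0.67744021 0.26298293 0.006     ] [0.54712128 0.23068264 0.006     ] 0.13426217519774683 13.920555597007288
origin [0.61033569 0.24635069 0.006     ]
tcp [0.5988 0.2425 0.2055] dpos now [-0.044  2.888  0.303] dpos after rot [-0.023  2.888  0.304] rot [ 0.008 -0.786  0.001] t 41.38 w 1.001
```

Emit:
apply_moves --targets '[{"fingers":0.5,"delta_pos":[-0.04,0.7,0.3],"rotation":[0,-0.78,0]},{"fingers":0.5,"delta_pos":[0,0.8,0],"rotation":[0,0,0]},{"fingers":0.5,"delta_pos":[0,0.8,0],"rotation":[0,0,0]},{"fingers":0.5,"delta_pos":[0,0.3,0],"rotation":[0,0,0]},{"fingers":0.5,"delta_pos":[0,0,0],"rotation":[0,0,0]}]'

```text
t: 41.8
tool_pos: [0.6085, 0.2457, 0.0985]
orientation: [-0.555, 0.559, -0.437, 0.435]
contact_force: [-0.5, 0.5, -0.8]
grip_width: 0.663
```

Emit:
apply_moves --targets '[{"fingers":0.5,"delta_pos":[0,0,0],"rotation":[0,0,0]},{"fingers":0.5,"delta_pos":[0,0,0],"rotation":[0,0,0]},{"fingers":0.5,"delta_pos":[0,0,0],"rotation":[0,0,0]}]'

```text
t: 42.05
tool_pos: [0.6115, 0.2464, 0.1036]
orientation: [0.557, -0.556, 0.436, -0.437]
contact_force: [0.1, 0.6, 0.1]
grip_width: 0.501
```

```bash
python3 - <<'E'
from h import *
plan([.6103,.2464,.0835],-166.1)
c=Cam("wrist"); save(c.img,"w38")
E
```

```text
tcp [0.6115 0.2464 0.1036] dpos now [-0.007  0.503 -0.031] dpos after rot [-0.007  0.503 -0.03 ] rot [-0.03  -0.008 -0.003] t 42.05 w 0.501
```

View pics/w38.png

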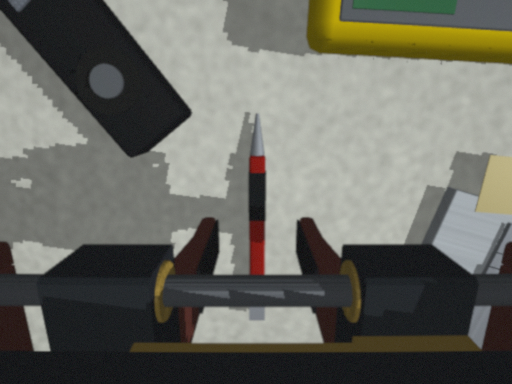

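Aligned over the scriber. Descend and grip.

Emit:
apply_moves --targets '[{"fingers":0.5,"delta_pos":[0,0.3,0],"rotation":[-0.03,0,0]},{"fingers":0.5,"delta_pos":[0,0.18,0],"rotation":[0,0,0]},{"fingers":0.5,"delta_pos":[0,0,0],"rotation":[0,0,0]},{"fingers":0.5,"delta_pos":[0,0,0],"rotation":[0,0,0]},{"fingers":1,"delta_pos":[0,0,0],"rotation":[0,0,0]}]' --squeeze 25

```text
t: 42.52
tool_pos: [0.6101, 0.246, 0.0821]
orientation: [-0.555, 0.558, -0.437, 0.435]
contact_force: [-0.3, 0.5, 0.4]
grip_width: 0.455
```

Emit:
apply_moves --targets '[{"fingers":1,"delta_pos":[0,0,0],"rotation":[0,0,0]},{"fingers":1,"delta_pos":[0,0,0],"rotation":[0,0,0]},{"fingers":1,"delta_pos":[0,0,0],"rotation":[0,0,0]},{"fingers":1,"delta_pos":[0,0,0],"rotation":[0,0,0]},{"fingers":1,"delta_pos":[0,0,0],"rotation":[0,0,0]}]'

```text
t: 42.93
tool_pos: [0.6103, 0.2462, 0.0824]
orientation: [-0.556, 0.558, -0.437, 0.435]
contact_force: [-0.2, -0.9, 0.1]
grip_width: 0.108
```

Emit:
apply_moves --targets '[{"fingers":1,"delta_pos":[0,0,0],"rotation":[0,0,0]},{"fingers":1,"delta_pos":[0,0,0],"rotation":[0,0,0]}]'

```text
t: 43.1
tool_pos: [0.6103, 0.2462, 0.0824]
orientation: [-0.556, 0.558, -0.437, 0.435]
contact_force: [-0.2, -0.0, 0.9]
grip_width: 0.111
```

Emit:
apply_moves --targets '[{"fingers":1,"delta_pos":[0,-0.4,0],"rotation":[0,0,0]},{"fingers":1,"delta_pos":[0,-0.8,0],"rotation":[0,0,0]},{"fingers":1,"delta_pos":[0,-0.8,0],"rotation":[0,0,0]},{"fingers":1,"delta_pos":[0,-0.8,0],"rotation":[0,-0.5,0]},{"fingers":1,"delta_pos":[0,0,0],"rotation":[0,-1,0]}]'

```text
t: 43.52
tool_pos: [0.6139, 0.2462, 0.2018]
orientation: [0.586, -0.582, 0.397, -0.4]
contact_force: [1.7, -0.7, -0.1]
grip_width: 0.109
```

```bash
python3 - <<'E'
from h import *
plan([.6024,-.0115,.2],-92.5)
c=Cam("wrist"); save(c.img,"w39")
E
```

```text
tcp [0.6139 0.2462 0.2018] dpos now [ 5.894  0.029 -2.62 ] dpos after rot [-6.00e-03  4.40e-02 -6.45e+00] rot [ -0.065 -13.218   0.046] t 43.52 w 0.109
```

View pics/w39.png

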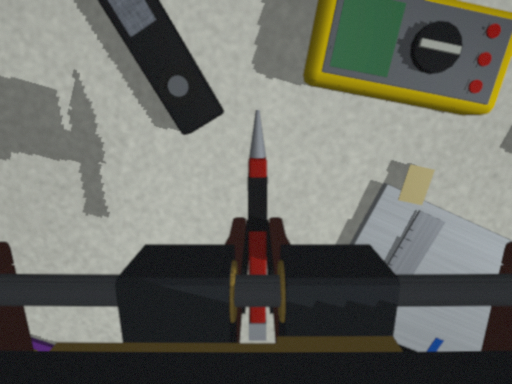

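Emit:
apply_moves --targets '[{"fingers":1,"delta_pos":[0,0,0],"rotation":[0,-1,0]},{"fingers":1,"delta_pos":[0,0,0],"rotation":[0,-1,0]},{"fingers":1,"delta_pos":[0,0,0],"rotation":[0,-1,0]},{"fingers":1,"delta_pos":[0,0,0],"rotation":[0,-1,0]},{"fingers":1,"delta_pos":[0,0,0],"rotation":[0,-1,0]}]'

```text
t: 43.98
tool_pos: [0.6101, 0.2461, 0.1942]
orientation: [-0.656, 0.658, -0.263, 0.261]
contact_force: [-0.3, -0.1, -0.5]
grip_width: 0.111
```

Emit:
apply_moves --targets '[{"fingers":1,"delta_pos":[0,0,0],"rotation":[0,-1,0]},{"fingers":1,"delta_pos":[0,0,0],"rotation":[0,-1,0]},{"fingers":1,"delta_pos":[0,0,0],"rotation":[0,-1,0]},{"fingers":1,"delta_pos":[0,0,0],"rotation":[0,-1,0]},{"fingers":1,"delta_pos":[0,0,0],"rotation":[0,-1,0]}]'

```text
t: 44.4
tool_pos: [0.6102, 0.246, 0.1942]
orientation: [-0.697, 0.699, -0.115, 0.112]
contact_force: [0.4, -0.1, -1.8]
grip_width: 0.112
```

Emit:
apply_moves --targets '[{"fingers":1,"delta_pos":[0,0,0],"rotation":[0,-1,0]},{"fingers":1,"delta_pos":[0,0,-0.4],"rotation":[0,-1,0]},{"fingers":1,"delta_pos":[0,0,-0.7],"rotation":[0,-0.6,0]},{"fingers":1,"delta_pos":[0,0,-0.8],"rotation":[0,0,0]},{"fingers":1,"delta_pos":[0,0,-0.8],"rotation":[0,0,0]}]'

```text
t: 44.82
tool_pos: [0.5955, 0.1384, 0.1943]
orientation: [-0.706, 0.707, -0.036, 0.033]
contact_force: [1.4, -0.4, 0.3]
grip_width: 0.111
```

Emit:
apply_moves --targets '[{"fingers":1,"delta_pos":[0,0,-0.8],"rotation":[0,0,0]},{"fingers":1,"delta_pos":[0,0,-0.8],"rotation":[0,0,0]},{"fingers":1,"delta_pos":[0,0,-0.8],"rotation":[0,0,0]},{"fingers":1,"delta_pos":[0,0,-0.8],"rotation":[0,0,0]},{"fingers":1,"delta_pos":[0,0,-0.5],"rotation":[0,0,0]}]'

```text
t: 45.23
tool_pos: [0.5806, -0.0121, 0.1949]
orientation: [-0.705, 0.707, -0.038, 0.035]
contact_force: [-0.6, -0.1, 0.0]
grip_width: 0.106
```

Emit:
apply_moves --targets '[{"fingers":1,"delta_pos":[0,0,0],"rotation":[0,0,0]},{"fingers":1,"delta_pos":[0,0,0],"rotation":[0,0,0]},{"fingers":1,"delta_pos":[0,0,0],"rotation":[0,0,0]}]'

```text
t: 45.48
tool_pos: [0.5817, -0.0068, 0.1945]
orientation: [-0.706, 0.706, -0.036, 0.034]
contact_force: [-0.5, 0.5, -0.8]
grip_width: 0.107
```

```bash
python3 - <<'E'
from h import *
plan([.6024,-.0115,.0935],-92.5)
c=Cam("wrist"); save(c.img,"w40")
E
```

```text
tcp [ 0.5817 -0.0068  0.1945] dpos now [ 0.535  2.524 -0.064] dpos after rot [ 0.522  2.526 -0.094] rot [ 0.007 -0.629 -0.042] t 45.48 w 0.107
```

View pics/w40.png

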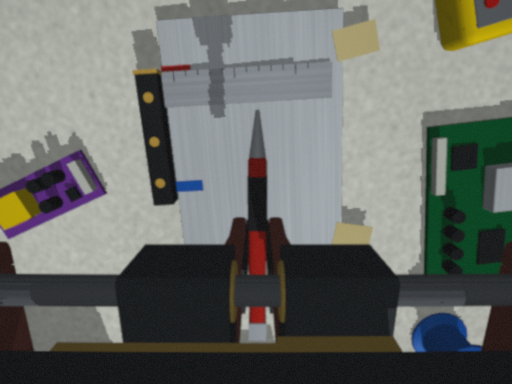

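Emit:
apply_moves --targets '[{"fingers":1,"delta_pos":[0.53,0.4,0],"rotation":[0,-0.62,-0.04]},{"fingers":1,"delta_pos":[0,0.8,0],"rotation":[0,0,0]},{"fingers":1,"delta_pos":[0,0.7,0],"rotation":[0,0,0]},{"fingers":1,"delta_pos":[0,0.3,0],"rotation":[0,0,0]},{"fingers":1,"delta_pos":[0,0,0],"rotation":[0,0,0]}]'

```text
t: 45.95
tool_pos: [0.6011, -0.0085, 0.1036]
orientation: [-0.706, 0.707, -0.017, 0.013]
contact_force: [-0.6, 0.0, -0.3]
grip_width: 0.106
```

Emit:
apply_moves --targets '[{"fingers":1,"delta_pos":[0,0,0],"rotation":[0,0,0]},{"fingers":1,"delta_pos":[0,0,0],"rotation":[0,0,0]},{"fingers":1,"delta_pos":[0,0,0],"rotation":[0,0,0]}]'

```text
t: 46.2
tool_pos: [0.604, -0.0099, 0.1083]
orientation: [-0.707, 0.707, -0.014, 0.017]
contact_force: [-0.7, 0.5, -0.8]
grip_width: 0.11
```

```bash
python3 - <<'E'
from h import *
plan([.6024,-.0105,.0928],-92.5); print(sense()["contact_force"])
c=Cam("wrist"); save(c.img,"w41")
E
```

```text
tcp [ 0.604  -0.0099  0.1083] dpos now [-0.039  0.388 -0.017] dpos after rot [-0.038  0.388 -0.018] rot [ 0.009 -0.005  0.037] t 46.2 w 0.11
[-0.69482302  0.48891425 -0.82591434]
```

View pics/w41.png

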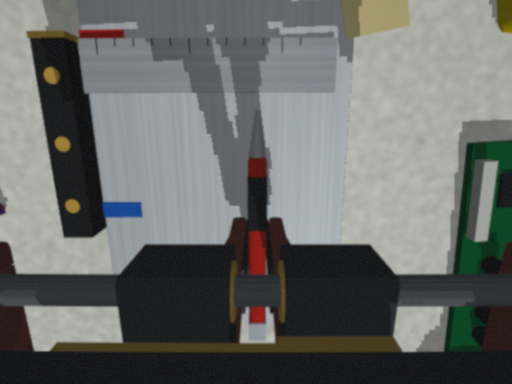

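Emit:
apply_moves --targets '[{"fingers":1,"delta_pos":[0,0.2,0],"rotation":[0,0,0.03]},{"fingers":1,"delta_pos":[0,0.18,0],"rotation":[0,0,0]},{"fingers":1,"delta_pos":[0,0,0],"rotation":[0,0,0]},{"fingers":1,"delta_pos":[0,0,0],"rotation":[0,0,0]},{"fingers":1,"delta_pos":[0,0,0],"rotation":[0,0,0]}]'

```text
t: 46.67
tool_pos: [0.6032, -0.01, 0.0913]
orientation: [-0.707, 0.707, -0.016, 0.015]
contact_force: [1.2, 0.6, 0.7]
grip_width: 0.114
```

```bash
python3 - <<'E'
from h import *
plan([.6024,-.0105,.0926],-92.5); print(sense()["contact_force"])
E
```

```text
tcp [ 0.6032 -0.01    0.0913] dpos now [-0.019 -0.034 -0.012] dpos after rot [-0.019 -0.034 -0.012] rot [ 0.013 -0.007 -0.019] t 46.67 w 0.114
[1.23397598 0.59246162 0.67601881]
```

Emit:
apply_moves --targets '[{"fingers":0.7,"delta_pos":[0,0,0],"rotation":[0,0,0]},{"fingers":0.7,"delta_pos":[0,0,0],"rotation":[0,0,0]},{"fingers":0.7,"delta_pos":[0,0,0],"rotation":[0,0,0]},{"fingers":0.7,"delta_pos":[0,-0.3,0],"rotation":[0,0,0]},{"fingers":0.7,"delta_pos":[0,-0.8,0],"rotation":[0,0,0]}]'

```text
t: 47.08
tool_pos: [0.6003, -0.0099, 0.1328]
orientation: [-0.706, 0.708, -0.019, 0.012]
contact_force: [-0.4, 0.3, -0.4]
grip_width: 0.3
```

Emit:
apply_moves --targets '[{"fingers":0.5,"delta_pos":[0,-0.9,0],"rotation":[0,0,0]},{"fingers":0.5,"delta_pos":[0,-0.9,0],"rotation":[0,0,0]},{"fingers":0.5,"delta_pos":[0,-0.5,-0.5],"rotation":[0,0,0]},{"fingers":0.5,"delta_pos":[0,0,-0.5],"rotation":[0,0,0]},{"fingers":0.5,"delta_pos":[0,0,0],"rotation":[0,0,0]}]'

```text
t: 47.5
tool_pos: [0.6016, -0.0547, 0.2305]
orientation: [-0.706, 0.708, -0.017, 0.018]
contact_force: [-0.6, -0.8, 0.3]
grip_width: 0.499
```

Emit:
apply_moves --targets '[{"fingers":0.5,"delta_pos":[0,0,0],"rotation":[0,0,0]},{"fingers":0.5,"delta_pos":[0,0,0],"rotation":[0,0,0]},{"fingers":0.5,"delta_pos":[0,0,0],"rotation":[0,0,0]}]'

```text
t: 47.75
tool_pos: [0.6011, -0.0486, 0.2269]
orientation: [-0.707, 0.707, -0.016, 0.014]
contact_force: [0.4, -0.1, 0.6]
grip_width: 0.499
```

```bash
python3 - <<'E'
from h import *
plan([.6024,-.0105,.0926],-92.5)
c=Cam("wrist"); save(c.img,"w42"); save(c.img,"w42z",(110,60,340,230),3.4)
c=Cam("scene"); save(c.img,"s42",(150,130,340,280),4)
c=Cam("top"); save(c.img,"t42")
E
```

```text
tcp [ 0.6011 -0.0486  0.2269] dpos now [3.000e-03 3.356e+00 9.540e-01] dpos after rot [-0.01   3.357  0.952] rot [ 0.008  0.009 -0.041] t 47.75 w 0.499
```

View pics/w42.png

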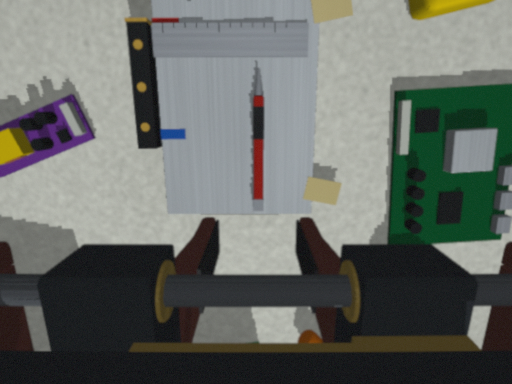

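View pics/w42z.png

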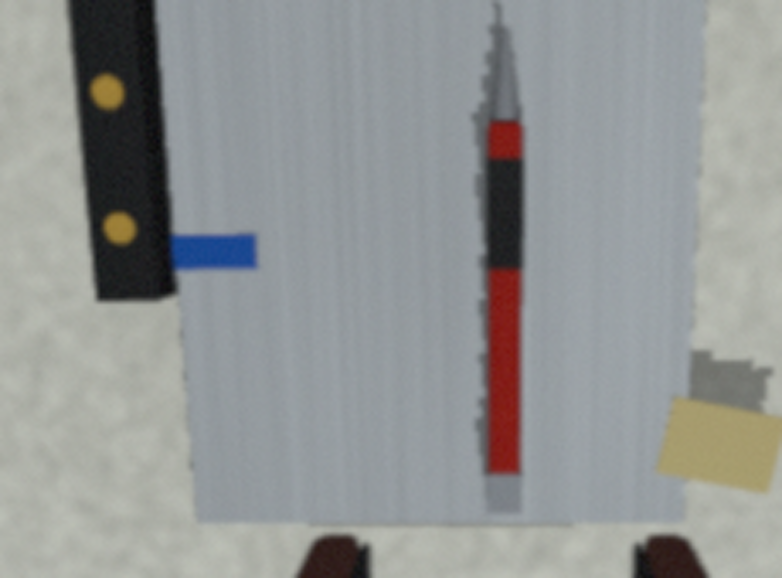

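View pics/s42.png

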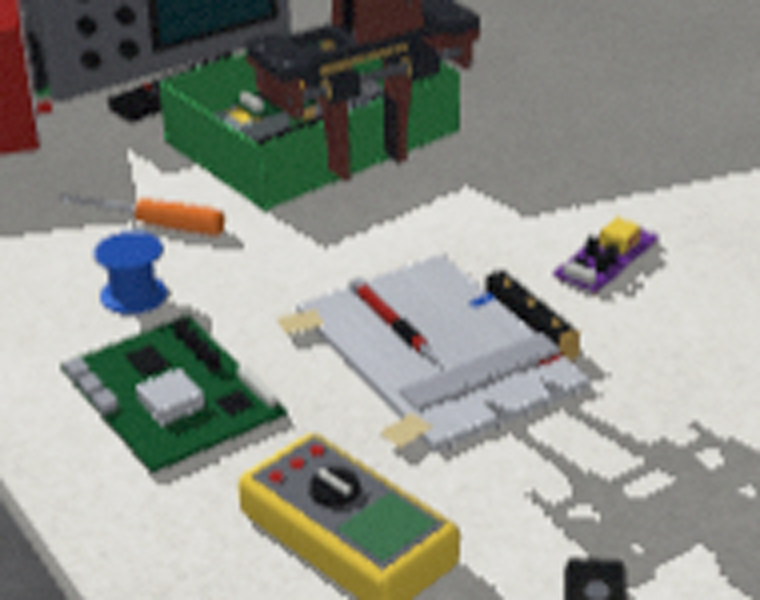

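View pics/t42.png

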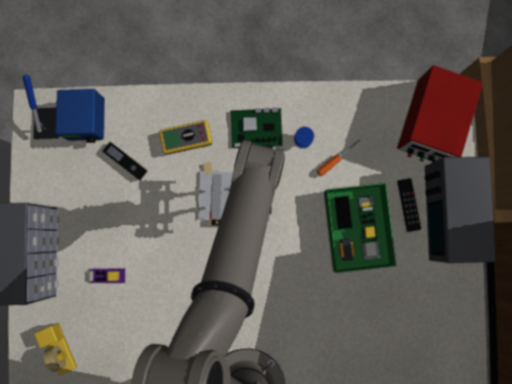

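Emit:
apply_moves --targets '[{"fingers":0.5,"delta_pos":[-0.5,-0.3,-0.3],"rotation":[0,0,0]},{"fingers":0.5,"delta_pos":[-0.6,-0.3,0.3],"rotation":[0,0,0]},{"fingers":0.5,"delta_pos":[-0.6,0,0.7],"rotation":[0,0,0]},{"fingers":0.5,"delta_pos":[0,0,0.7],"rotation":[0,0,0]},{"fingers":0.5,"delta_pos":[0,0,0],"rotation":[0,0,0]}]'

```text
t: 48.32
tool_pos: [0.5352, 0.0153, 0.2513]
orientation: [0.708, -0.706, 0.014, -0.012]
contact_force: [0.7, 0.6, -0.2]
grip_width: 0.5
```

Emit:
apply_moves --targets '[{"fingers":0.5,"delta_pos":[0,0,0],"rotation":[0,0,0]},{"fingers":0.5,"delta_pos":[0,0,0],"rotation":[0,0,0]},{"fingers":0.5,"delta_pos":[0,0,0],"rotation":[0,0,0]}]'

```text
t: 48.57
tool_pos: [0.5362, 0.0081, 0.2514]
orientation: [-0.706, 0.708, -0.017, 0.015]
contact_force: [-0.0, 0.1, -0.3]
grip_width: 0.502
```

```bash
python3 - <<'E'
from h import *
plan([.5,.0465,.25],-92.5)
c=Cam("wrist"); save(c.img,"w43z",(190,60,420,230),3.4)
E
```

```text
tcp [0.5362 0.0081 0.2514] dpos now [-0.948  0.036  0.919] dpos after rot [-0.947  0.036  0.921] rot [ 0.024 -0.022 -0.025] t 48.57 w 0.502
```

View pics/w43z.png

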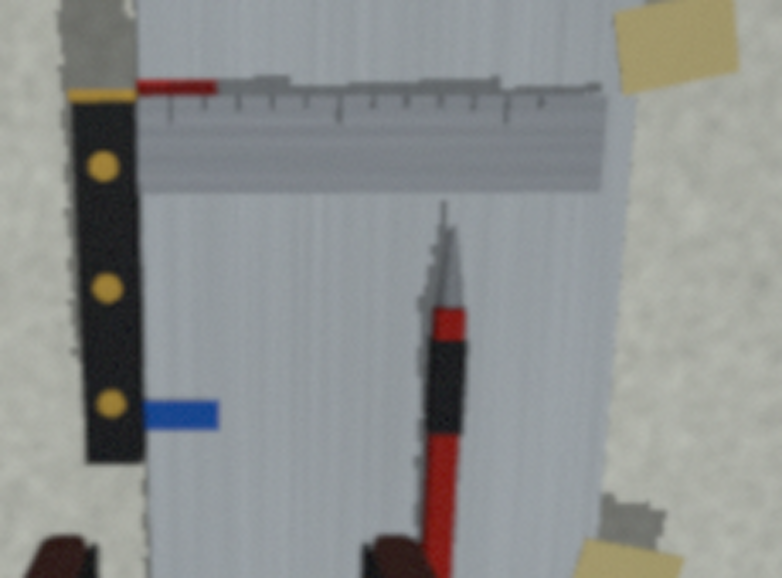

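The stock is flush along the front edge, the marking edge runs down the middle of the red flag, and the scriber lies clear on the metal.

```bash
python3 -c "
from cell import sign_off
print(sign_off())"
```

```text
the job is handed in; nothing more can be done
None
```

The job is done and handed in at about 49 s of the 210 s allowed.

- **Parts:** The five salvaged parts that were there today are in the green bin: tuner, transformer, mains filter, heatsink and driver board. There was no backlight bar. During the run the driver was knocked partly over the blank's left edge, so I gripped it with the gripper tilted to match.
- **Try square:** The stock lies along the front edge and the blade lies across the metal. The last wrist picture shows no gap along the stock. The marking edge is down the middle of the red flag, within about 0.3 mm by my measurement.
- **Snags with the square:** The first two tries to slide it up to the blank jammed with about 10–15 N on the tool. I re-gripped it higher and slid it 2 mm off the bench until it touched with about 4 N. Then I lowered it and let go.
- **Scriber:** It lies flat on bare metal, clear of the blade and the blue flag. Its tail is about 6 mm (estimated) inside the right-hand edge of the blank.
- **Other things:** The last top and scene pictures show nothing else on the bench visibly disturbed, though the arm hid part of the top view.

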